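Grade razor shells by length through slotted gauge strips

TASK

Slide the empty white three-bay tray along the counter into the gauge stand until it is fully home against the stop, and lock it in by turning the latch beside the mouth until its tongue lies square across the tray's end wall. Then grade all the razor shells: let each one fall through the shortest gauge slot that it fits, so that it lies in the tray bay below, and leave the tray home and locked. Leave the forceps and the caliper where they are.

Things in the scene. Friction and masses are not known exactly. Their poses are not given: they have to be found in the camera images.
- stand: Fixed aluminium gauge stand, a low tunnel the tray slides into from its +y end, up to a 38 mm high stop bar at y = -91 mm. Origin on the counter under its centre, z up. Cheeks with inner faces at x = -90, +90 mm run from y = -97 to +90 mm, then low lead-in lips (34 mm high) to y = +122, x = -109, +109 mm. Three gauge strips are its roof: underside 53 mm, top 57 mm above the counter.
- tray: Loose white open tray, about 0.35 kg, on the counter before the stand's mouth. 170 mm in x (5 mm play at each cheek), 48 mm high, floor 3 mm. Origin under the centre of its middle bay, z up. Home: origin and axes coincide with the stand's. The 4 mm wall at y = -91 mm goes in first. Dividers at y = -29 and +29 mm make three bays 162 mm long (x), 54 to 56 mm wide, one under each strip.
- tray_face (a point): Middle of the outer face of the tray's thick (10 mm) end wall, at y = +97 mm and half height (24 mm) of the tray: the face to push, or the wall to pinch. When the tray is home it stands 7 mm out of the ends of the cheeks.
- strip_short: Fixed steel gauge strip with the shortest slot: 198 x 57 x 4 mm, with one slot 90 mm long (along its x) and 34 mm wide (along its y). Origin at the centre of the slot, on the strip's underside, 53 mm above the counter; z up. The strips lie at y = -58, 0 and +58 mm of the stand, in varying order, x axes parallel to the stand's.
- strip_middle: Fixed steel gauge strip with the middle slot: 198 x 57 x 4 mm, with one slot 116 mm long (along its x) and 34 mm wide (along its y). Origin at the centre of the slot, on the strip's underside, 53 mm above the counter; z up. The strips lie at y = -58, 0 and +58 mm of the stand, in varying order, x axes parallel to the stand's.
- strip_long: Fixed steel gauge strip with the longest slot: 198 x 57 x 4 mm, with one slot 142 mm long (along its x) and 34 mm wide (along its y). Origin at the centre of the slot, on the strip's underside, 53 mm above the counter; z up. The strips lie at y = -58, 0 and +58 mm of the stand, in varying order, x axes parallel to the stand's.
- shell_a: Dry closed razor shell, rigid, 45 g, a straight bar 24 mm wide (its y) and 16 mm thick (its z), lying flat on the counter or absent. Between 75 and 133 mm long; each is at least 5 mm shorter than the slot it belongs to and at least 10 mm longer than the next shorter slot. Origin at its centre, x along its length.
- shell_a_end (a point): Middle of one end face of shell_a, on its x axis: the shell's length is twice the distance from its centre to this point.
- shell_b: Dry closed razor shell, rigid, 45 g, a straight bar 24 mm wide (its y) and 16 mm thick (its z), lying flat on the counter or absent. Between 75 and 133 mm long; each is at least 5 mm shorter than the slot it belongs to and at least 10 mm longer than the next shorter slot. Origin at its centre, x along its length.
- shell_b_end (a point): Middle of one end face of shell_b, on its x axis: the shell's length is twice the distance from its centre to this point.
- shell_c: Dry closed razor shell, rigid, 45 g, a straight bar 24 mm wide (its y) and 16 mm thick (its z), lying flat on the counter or absent. Between 75 and 133 mm long; each is at least 5 mm shorter than the slot it belongs to and at least 10 mm longer than the next shorter slot. Origin at its centre, x along its length.
- shell_c_end (a point): Middle of one end face of shell_c, on its x axis: the shell's length is twice the distance from its centre to this point.
- shell_d: Dry closed razor shell, rigid, 45 g, a straight bar 24 mm wide (its y) and 16 mm thick (its z), lying flat on the counter or absent. Between 75 and 133 mm long; each is at least 5 mm shorter than the slot it belongs to and at least 10 mm longer than the next shorter slot. Origin at its centre, x along its length.
- shell_d_end (a point): Middle of one end face of shell_d, on its x axis: the shell's length is twice the distance from its centre to this point.
- shell_e: Dry closed razor shell, rigid, 45 g, a straight bar 24 mm wide (its y) and 16 mm thick (its z), lying flat on the counter or absent. Between 75 and 133 mm long; each is at least 5 mm shorter than the slot it belongs to and at least 10 mm longer than the next shorter slot. Origin at its centre, x along its length.
- shell_e_end (a point): Middle of one end face of shell_e, on its x axis: the shell's length is twice the distance from its centre to this point.
- shell_f: Dry closed razor shell, rigid, 45 g, a straight bar 24 mm wide (its y) and 16 mm thick (its z), lying flat on the counter or absent. Between 75 and 133 mm long; each is at least 5 mm shorter than the slot it belongs to and at least 10 mm longer than the next shorter slot. Origin at its centre, x along its length.
- shell_f_end (a point): Middle of one end face of shell_f, on its x axis: the shell's length is twice the distance from its centre to this point.
- shell_g: Dry closed razor shell, rigid, 45 g, a straight bar 24 mm wide (its y) and 16 mm thick (its z), lying flat on the counter or absent. Between 75 and 133 mm long; each is at least 5 mm shorter than the slot it belongs to and at least 10 mm longer than the next shorter slot. Origin at its centre, x along its length.
- shell_g_end (a point): Middle of one end face of shell_g, on its x axis: the shell's length is twice the distance from its centre to this point.
- forceps: Bystander: loose steel forceps 130 x 10 x 10 mm lying among the shells, origin under the centre, x along the length.
- caliper: Bystander: loose digital caliper, 235 mm long (its x), 14 mm high, two jaws reaching 55 mm to its -y near its -x end, beyond the stand.
- latch (a joint): Turn latch of the stand, beside its mouth: a steel tongue 70 mm long and 10 mm wide with a black grip bar on top, turning about an upright axis; it stays where left. 0 rad: the tongue points along the stand's +y, clear of the tray (open); grows counterclockwise from above; 1.571 rad: the tongue points along the stand's -x, square across the tray's end wall (locked). Stops at -0.4 and 1.75 rad.
- latch_grip (a point): Middle of the latch's grip bar, on the turning axis, 61 mm above the counter, at x = +140, y = +106 mm of the stand. The bar is 12 mm wide, 44 mm long (along the tongue, the point's y axis) and 26 mm high, from 48 to 74 mm above the counter; the tongue runs below it, 38 to 46 mm above the counter. Locked, the tongue clears the face of a tray that is home by 4 mm.
There are look-alikes about, which are no part of the job. Leave any green or red look-alike of the shell_c alone.

How it is judged:
By the outcome, as a careful person would: the job done as asked, in the order asked, and still so for the second after the job is handed in, with the robot touching nothing.
Of shell_a, shell_b, shell_c, shell_d, shell_e, shell_f, shell_g only 5 to 7 are there at a start; the rules pass over those that are not, and their reading is None.
At some moment in a run one of shell_a, shell_b, shell_c, shell_d, shell_e, shell_f, shell_g may be knocked a few centimetres aside while the robot is not near it.
Once in a run the grip may slacken for a moment while it holds something.
It also fails if it takes over 208 s, if anything falls off the work surface, if the arm or the gripper's body presses on something with over 40 N, if the wrist force passes 120 N, or if a joint passes its speed limit or range.

ROBOT

A 6-joint arm with a two-finger parallel gripper is mounted at the origin on the work surface. World frame = base frame: x ahead of the robot, y to its left, z up, the work surface at z = 0. Lengths are in m, angles in rad, forces in N, time in s.
With the tool pointing down it reaches from about 0.375 to 0.975 m from the base axis. Payload 3.8 kg.
Tool frame: the origin (TCP) lies where the fingers leave the gripper's body, on its centre line; the fingertips stand 64 mm ahead of it and the grasp point (between the pads) lies 45 mm ahead of it; x points along the fingers, y is the direction in which the jaws open and shut, and the axes are right-handed (so a half turn about x gives the same grasp; the last joint's range is limited). The gripper opens to 88 mm and grips with 3 to 60 N. Pads are 18 mm wide; open, the fingers measure 123 mm over their backs; the gripper's body (75 mm by 187 mm) begins 45 mm behind the grasp point.
Start: joints at [1.23, 0.264, 1.604, -0, 1.274, -0.037], TCP at [0.202, 0.644, 0.303] pointing down, gripper open.
Joint ranges: [-2.63, 2.63], [-0.94, 2.18], [0.31, 2.57], [-1.31, 4.45], [0, 2.66], [-2.55, 2.55]. Speed limits (rad/s): [2.57, 2.57, 3.14, 3.14, 3.14, 3.14].

INTERFACE

Orientations are given as a rotation vector (axis times angle).
In Python, from cell import arm gives the robot as it stands. The module is installed in compiled form; this text tells all that it offers.
- The arm moves only by the shell command python3 -m jog 'ROWS' [FORCE]. ROWS is JSON, one flat list of numbers, 7 for each row, row after row: the turn, a rotation vector about the tool's x, y, z in degrees, then the shift along the tool's x, y, z in mm, then the finger opening in mm, from 0 to 88.1. In form: [ax, ay, az, x, y, z, grip, ax, ay, az, x, y, z, grip, ...]. A call has 1 to 5 rows; each row is the pose to reach, as a shift and turn from the pose commanded when the call began, along the tool's axes at that moment; what a row does not reach only later rows make up. A row lasts 1/8 s, in which the tool goes at most 62.5 mm and 10.7 degrees, less where a joint would pass 70% of its speed; a pose out of reach is approached as far as the arm can. A call with a gripper value outside its range is refused whole. The fingers move at their own pace and stop on an object; FORCE is the grip in N (left out, the last holds). Time passes only in rows, so rows that repeat a pose let the fingers close. It gives the time, the measured TCP pose, the force and the opening at its end, in the units of the state.
- arm.get_state(): the state, without advancing time (a new reading comes with each control period).
- arm.read_camera(name): name is "scene" or "top" or "wrist"; returns the picture (480x640x3 uint8, red, green, blue); there is no depth.
- arm.get_calibration(name): a dict with "K" (3x3 intrinsics, pixels), "position" and "attitude" of the camera in the world. Camera axes: x right, y down, z forward; pixel columns grow to the right and rows downward; lengths in m; the calibration is good to about 2 mm. A picture is of the moment at which its call begins: read the wrist's pose just before it. get_calibration takes no time and is no camera call; for the wrist camera it gives the pose at the moment of the call.
- arm.hand_in(): hands the job in, once; it reports no verdict.
Trained networks look in the newest picture that a camera, given by its name, has taken for a name from the list of things; names that differ only in an ending like _2 or _b are one class to them, and where a whole thing is asked for, a point or a joint stands for the part that bears it (a point fixed in the world has none). Each returns a list of dicts, best first, with "p" (0 to 1); they miss things now and then, are a little off and sometimes report something else, mostly with a low value. They report only what shows in the picture. A call takes as long as a camera call. They do not tell look-alikes from the thing itself.
- arm.regions_of(camera, target): "pixels" (480x640 bool, what is visible of it) and "bbox" ([left, top, right, bottom] in pixels, round what is visible of it).
The state is a dict: "time_s": time; "joint_pos": joint angles; "joint_velocities": joint speeds; "joint_torque": joint torques, N m; "position": TCP position; "eef_rot": TCP orientation; "contact_force": force on the tool from outside, world axes, zero at the start; "ft_torque": the same for the moment, N m; "grip_width": finger opening in m.
Only numpy, scipy, OpenCV 4.12 (cv2) and the standard library are available. Lean on these libraries where they do the work, as an engineer would, in place of code of your own. Each camera call takes 0.05 s, during which the arm holds its last target. There are 200 camera calls.

## Working session

There is one attempt and no reset: what is moved stays moved. The work goes in short steps, Python scripts to look and compute and a shell command to move; the robot and the scene stay as the last step left them, time stands still between calls to the robot, and variables do not carry over. Pictures are saved under pics/ and viewed, about 12 in all and at most 16, crops included, and the job is handed in when it is done.

```bash
mkdir -p pics && ls && cat > h.py <<'E'
import numpy as np, cv2
from cell import arm
from scipy.spatial.transform import Rotation as R
def snap(cam,name=None):
    im=arm.read_camera(cam)
    if name: cv2.imwrite(f'pics/{name}.png',im[:,:,::-1])
    return im
def cal(cam):
    c=arm.get_calibration(cam); K=np.array(c['K']); p=np.array(c['position']); a=np.array(c['attitude'])
    Rm=a if a.shape==(3,3) else R.from_rotvec(a).as_matrix()
    return K,p,Rm
def toworld(uv,z,c):
    K,p,Rm=c; uv=np.atleast_2d(uv).astype(float)
    d=(Rm@np.linalg.inv(K)@np.c_[uv,np.ones(len(uv))].T).T
    return p+d*((z-p[2])/d[:,2])[:,None]
def topix(X,c):
    K,p,Rm=c; q=(K@Rm.T@(np.atleast_2d(X)-p).T).T
    return q[:,:2]/q[:,2:]
E
python3 - <<'E'
from h import *
s=arm.get_state(); print({k:np.round(v,3) for k,v in s.items()})
for c in ('scene','top','wrist'):
    print(c,arm.get_calibration(c)); snap(c,c+'0')
E
```

```text
pics
{'time_s': np.float64(0.0), 'joint_pos': array([ 1.23 ,  0.265,  1.605, -0.   ,  1.274, -0.037]), 'joint_velocities': array([ 0.   , -0.   ,  0.   ,  0.002, -0.   , -0.002]), 'joint_torque': array([-2.0000e-03, -5.0209e+01, -3.5689e+01,  7.3000e-02,  2.9000e-02,
       -0.0000e+00]), 'position': array([0.202, 0.644, 0.301]), 'eef_rot': array([ 0.237,  1.558, -0.24 ]), 'contact_force': array([ 0.403,  0.182, -0.255]), 'ft_torque': array([ 0.023, -0.005, -0.033]), 'grip_width': np.float64(0.088)}
scene {'K': array([[471.2531044 ,   0.        , 322.11144884],
       [  0.        , 471.2531044 , 242.64476946],
       [  0.        ,   0.        ,   1.        ]]), 'position': array([1.46600834, 0.41808967, 0.67232407]), 'attitude': array([-1.26454469, -2.02220256,  1.13901745])}
top {'K': array([[438.03952023,   0.        , 317.31436007],
       [  0.        , 438.03952023, 237.95232332],
       [  0.        ,   0.        ,   1.        ]]), 'position': array([ 0.47939724, -0.02742512,  0.91895026]), 'attitude': array([-2.17450369,  2.15385303, -0.06757317])}
wrist {'K': array([[361.97509155,   0.        , 323.58420147],
       [  0.        , 361.97509155, 239.90768774],
       [  0.        ,   0.        ,   1.        ]]), 'position': array([0.13624296, 0.66512848, 0.38330633]), 'attitude': array([2.34667241, 1.72147918, 0.23389275])}
```

View pics/top0.png

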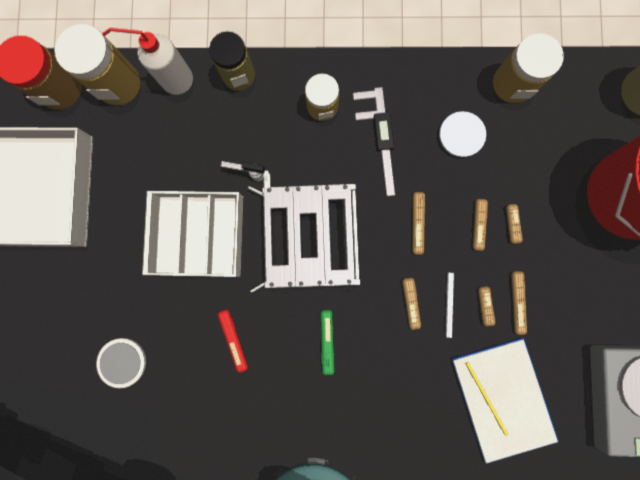

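View pics/scene0.png

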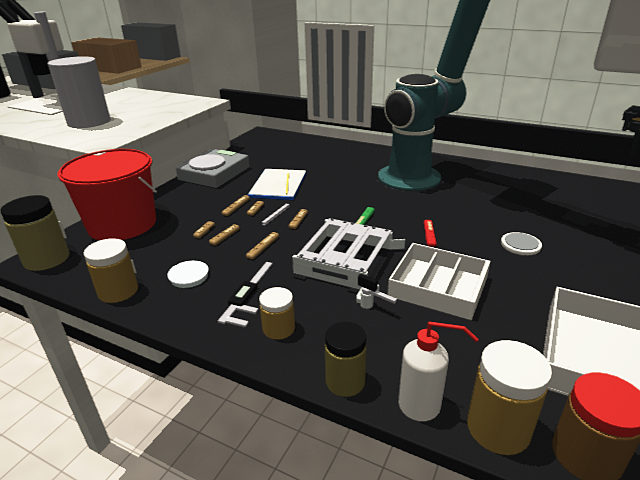

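```bash
python3 - <<'E'
from h import *
c=cal('top'); snap('top')
for t in ('shell_a','tray','stand','strip_short','strip_middle','strip_long','latch','latch_grip','forceps','caliper'):
    for r in arm.regions_of('top',t):
        m=r['pixels'].astype(np.uint8); (cx,cy),(w,h),a=cv2.minAreaRect(cv2.findNonZero(m))
        print(t,round(r['p'],2),r['bbox'],m.sum(),'rect',round(cx),round(cy),round(w),round(h),round(a))
E
```

```text
shell_a 0.93 [510.9, 271.4, 527.5, 332.5] 866 rect 519 302 63 15 88
shell_a 0.83 [404.6, 279.9, 417.1, 329.2] 629 rect 412 302 52 14 83
shell_a 0.83 [505.4, 205.2, 523.3, 244.0] 461 rect 514 223 39 13 83
shell_a 0.8 [477.6, 285.8, 493.6, 326.4] 471 rect 486 306 40 13 81
shell_a 0.74 [218.9, 310.2, 250.1, 371.8] 762 rect 233 340 64 13 72
shell_a 0.71 [413.1, 191.8, 424.5, 254.2] 672 rect 418 222 61 11 90
shell_a 0.61 [470.9, 198.4, 483.7, 248.5] 627 rect 480 224 13 51 4
shell_a 0.61 [321.3, 311.0, 335.4, 377.4] 767 rect 328 341 66 13 90
tray 0.88 [140.6, 194.7, 242.8, 277.8] 8036 rect 193 233 98 84 1
stand 0.81 [220.9, 161.9, 357.7, 293.8] 1218 rect 290 225 133 133 88
stand 0.2 [352.5, 88.6, 394.5, 197.1] 1552 rect 379 142 108 34 76
strip_short 0.84 [289.4, 184.4, 322.6, 283.8] 2202 rect 309 235 101 30 88
strip_middle 0.87 [261.7, 186.8, 296.2, 287.2] 1827 rect 279 236 99 29 89
strip_long 0.91 [324.0, 184.1, 355.1, 284.7] 1594 rect 338 234 99 29 88
latch 0.72 [221.6, 158.3, 265.1, 174.2] 374 rect 242 166 44 12 12
latch 0.69 [405.0, 277.8, 422.6, 325.4] 545 rect 412 303 51 12 81
latch_grip 0.55 [220.0, 159.9, 264.3, 176.8] 351 rect 243 166 44 12 14
forceps 0.94 [446.5, 275.9, 456.2, 336.7] 413 rect 450 304 62 7 90
forceps 0.62 [138.9, 190.6, 244.4, 278.8] 8199 rect 193 232 99 86 2
caliper 0.69 [352.5, 85.7, 393.4, 197.5] 1521 rect 380 141 109 33 73
caliper 0.39 [264.5, 186.3, 298.1, 287.3] 1961 rect 280 236 100 30 88
```

Top view (up = world +x, left = +y): the tray is at (193,233) and the stand at (310,236), with strip order from the mouth middle, short, long. The latch is at (242,166) and the forceps at (450,304). There are six tan shells, at (519,302), (412,302), (514,223), (486,306), (418,222) and (480,224). Possible mistakes are the red look-alike at (233,340), the green one at (328,341), the forceps and the yellow pencil (486,400). I choose only the six tan bars.

```bash
cat > fit.py <<'E'
from h import *
def slots(im,c,dil=0):
    "dark slot centres of strips (world, top edge z=57mm)"
    g=cv2.cvtColor(im,cv2.COLOR_RGB2GRAY); return g
def rectw(mask,z,c,thr=None):
    cn=max(cv2.findContours(mask.astype(np.uint8),cv2.RETR_EXTERNAL,cv2.CHAIN_APPROX_NONE)[0],key=cv2.contourArea)
    w=toworld(cn[:,0],z,c)[:,:2]
    (x,y),(a,b),t=cv2.minAreaRect((w*1000).astype(np.float32))
    px=1000*z*0+ (c[1][2]-z)/c[0][0,0]*1000   # mm per px, contour runs through pixel centres
    if a<b: a,b,t=b,a,t+90
    t=(t+90)%180-90
    return np.round([x,y,a+px,b+px,t],1)
def tan(im):
    hsv=cv2.cvtColor(im,cv2.COLOR_RGB2HSV)
    return ((hsv[:,:,0]>8)&(hsv[:,:,0]<24)&(hsv[:,:,1]>60)&(hsv[:,:,2]>70)).astype(np.uint8)
def shells(im,c,z=0.014):
    m=cv2.morphologyEx(tan(im),cv2.MORPH_CLOSE,np.ones((5,5)))
    m[:185]=0
    n,l,st,ce=cv2.connectedComponentsWithStats(m); out=[]
    for i in range(1,n):
        if 250<st[i,4]<1500: out.append(np.r_[np.round(ce[i]),rectw(l==i,z,c)])
    return np.array(out)
E
python3 - <<'E'
from fit import *
c=cal('top'); im=snap('top')
print('shells px, x y L W yaw\n',shells(im,c))
g=cv2.cvtColor(im,cv2.COLOR_RGB2GRAY)
m=(g<110).astype(np.uint8); roi=np.zeros_like(m); roi[190:282,268:350]=1; m*=roi
n,l,st,ce=cv2.connectedComponentsWithStats(m)
for i in range(1,n):
    if st[i,4]>300: print('slot',ce[i].round(),rectw(l==i,.056,c))
r=arm.regions_of('top','tray')[0]; print('tray top',rectw(r['pixels'],.048,c))
s=arm.get_state(); Rm=R.from_rotvec(s['eef_rot']).as_matrix(); print(Rm.round(3))
z=cv2.resize(im[140:300,120:370],None,fx=3.2,fy=3.2,interpolation=cv2.INTER_CUBIC); cv2.imwrite('pics/z1.png',z[:,:,::-1])
z=cv2.resize(im[170:350,380:540],None,fx=3.2,fy=3.2,interpolation=cv2.INTER_CUBIC); cv2.imwrite('pics/z2.png',z[:,:,::-1])
E
```

```text
shells px, x y L W yaw
 [[ 4.190e+02  2.220e+02  5.923e+02 -2.140e+02  1.315e+02  2.690e+01
  -5.000e-01]
 [ 4.800e+02  2.240e+02  5.907e+02 -3.396e+02  1.105e+02  2.800e+01
  -4.400e+00]
 [ 5.140e+02  2.240e+02  5.926e+02 -4.088e+02  8.400e+01  2.810e+01
   5.300e+00]
 [ 5.190e+02  3.020e+02  4.317e+02 -4.144e+02  1.285e+02  2.850e+01
   9.000e-01]
 [ 4.120e+02  3.030e+02  4.275e+02 -1.979e+02  1.077e+02  2.800e+01
   8.600e+00]
 [ 4.870e+02  3.060e+02  4.238e+02 -3.486e+02  8.290e+01  2.790e+01
   7.700e+00]]
slot [338. 234.] [563.8 -44.8 141.4  33.6   2.7]
slot [279. 236.] [558.9  71.1 113.9  33.8   1.1]
slot [308. 235.] [561.1  13.1  89.4  33.9   2.7]
tray top [564.4 245.7 198.8 173.8  89.2]
[[ 0.     0.299  0.954]
 [ 0.     0.954 -0.299]
 [-1.     0.     0.   ]]
```

View pics/z1.png

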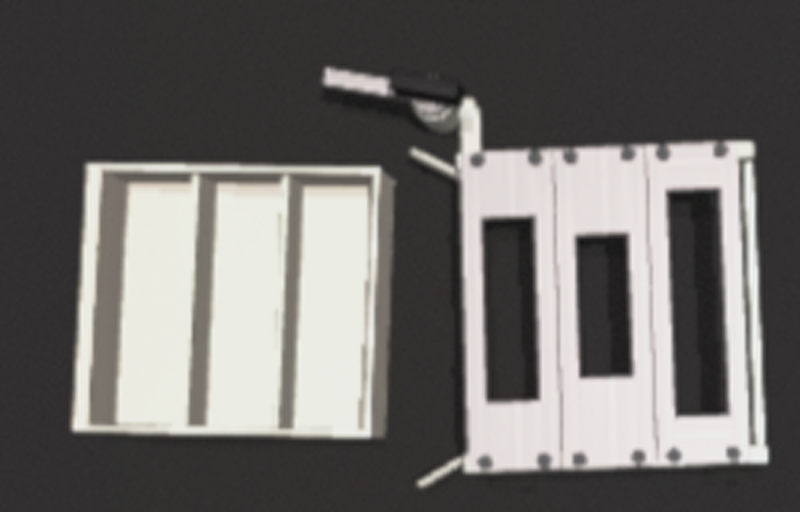

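View pics/z2.png

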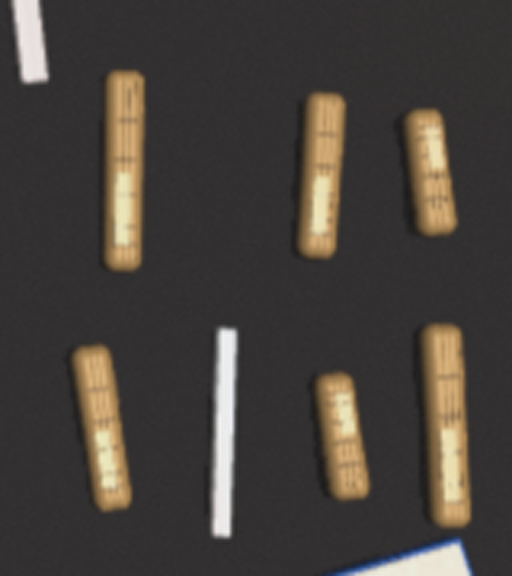

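The first crop shows the tray's thick wall on the left (toward +y), so it is oriented correctly. It also shows slots 116, 90 and 142 from left to right, and the latch open and pointing left, slightly up. The second crop confirms six tan shells and the white forceps.

```bash
cat >> h.py <<'E'
ST=np.array([561.3,13.1]); SYAW=2.4
def stw(x,y):
    a=np.radians(SYAW); return ST+np.array([[np.cos(a),-np.sin(a)],[np.sin(a),np.cos(a)]])@[x,y]
def pose():
    s=arm.get_state(); Rm=R.from_rotvec(s['eef_rot']).as_matrix()
    return s['position']*1000,Rm,s
def go(x,y,z,th):
    "ax and shift for target tcp (mm), jaw axis angle th (deg), tool down"
    p,Rm,s=pose(); th0=np.degrees(np.arctan2(Rm[1,1],Rm[0,1])); d=(th0-th+180)%360-180
    t=np.radians(th); Rt=np.array([[0,np.cos(t),np.sin(t)],[0,np.sin(t),-np.cos(t)],[-1,0,0]])
    rv=np.degrees(R.from_matrix(Rm.T@Rt).as_rotvec()); sh=Rm.T@(np.array([x,y,z])-p)
    j6=np.degrees(np.arctan2(y,x))-th
    print('turn',rv.round(1),'shift',sh.round(1),'rows>=',np.ceil(max(np.abs(rv).max()/10.7,np.linalg.norm(sh)/62.5)),'j6',j6.round())
def where():
    p,Rm,s=pose(); print('t',round(s['time_s'],2),'tcp',p.round(1),'th',np.degrees(np.arctan2(Rm[1,1],Rm[0,1])).round(1),'F',s['contact_force'].round(1),'grip',round(s['grip_width']*1000,1),'j6',np.degrees(s['joint_pos'][5]).round())
E
python3 - <<'E'
from fit import *
c=cal('top')
f=lambda P:np.array(P)/3.2+[120,140]-0.3
w=toworld(f([(87,165),(380,167),(72,430),(373,437)]),.048,c)[:,:2]*1000
print(w.round(1)); fm=(w[0]+w[2])/2; bm=(w[1]+w[3])/2; print('face mid',fm,'far mid',bm,'len',np.linalg.norm(fm-bm))
v=fm-bm; print('yaw from y', np.degrees(np.arctan2(-v[0],v[1])))
t=toworld(f([(325,78)]),.046,c)[0,:2]*1000; ax=stw(140,106); v=t-ax
print('axis',ax,'tip',t,np.linalg.norm(v),'latch angle deg',np.degrees(np.arctan2(-v[0],v[1]))-SYAW)
print('bar centre px',(topix([*ax/1000,.074],c)-[120,140])*3.2)
h=stw(0,97+9+60); print('face home',stw(0,97))
go(565,420,200,1)
E
```

```text
[[648.6 343.3]
 [648.4 155.9]
 [480.5 345.2]
 [478.2 155.8]]
face mid [564.53853619 344.22539395] far mid [563.25724897 155.86517403] len 188.36457773454617
yaw from y -0.3897384383951495
axis [696.73837692 124.86961151] tip [706.10115994 193.17224014] 68.94135757159285 latch angle deg -10.205341117738856
bar centre px [[422.62354298  80.76818261]]
face home [557.23806159 110.01491452]
turn [71.6 -0.  -0. ] shift [ 102.8 -105.2  413.5] rows>= 8.0 j6 36.0
```

```bash
python3 - <<'E'
from h import *
go(564.5,339,145,89.6)
E
```

```text
turn [-17.   0.  -0.] shift [ 157.7 -182.7  437.2] rows>= 8.0 j6 -59.0
```

```bash
python3 -m jog '[-10,0,0,80,-91,218,40,-17,0,0,158,-183,437,40,-17,0,0,158,-183,437,40,-17,0,0,158,-183,437,40,-17,0,0,158,-183,437,40]' 25 && python3 - <<'E'
from h import *
where(); go(564.5,339,145,89.6)
E
```

```text
time_s: 1.42
position: [0.4299, 0.4519, 0.2035]
eef_rot: [0.006, 1.57, -0.005]
contact_force: [0.6, -0.4, 0.2]
grip_width: 0.0408
t 1.43 tcp [429.9 451.9 203.5] th 89.6 F [ 0.6 -0.4  0.2] grip 40.8 j6 -45.0
turn [ 0.  0. -0.] shift [  58.5 -112.   135.3] rows>= 3.0 j6 -59.0
```

```bash
python3 -m jog '[0,0,0,58,-112,135,40,0,0,0,58,-112,135,40,0,0,0,58,-112,135,40,0,0,0,58,-112,135,40,0,0,0,58,-112,135,40]' && python3 - <<'E'
from h import *
c=cal('wrist'); im=snap('wrist','w1'); where()
x=topix([[.5645,.3442,.048],[.5645,.3342,.048],[.6486,.3442,.048],[.480,.345,.048],[.6967,.1249,.074]],c); print(x.round())
for p in x: cv2.circle(im,tuple(int(v) for v in p.round()),3,(255,0,0),-1)
cv2.imwrite('pics/w1.png',im[:,:,::-1])
E
```

```text
time_s: 2.05
position: [0.5628, 0.34, 0.1457]
eef_rot: [0.007, 1.571, -0.006]
contact_force: [-0.2, 0.4, 0.7]
grip_width: 0.0397
t 2.1 tcp [562.4 340.8 146.1] th 89.6 F [-0.2  0.  -0.9] grip 39.7 j6 -61.0
[[331. 277.]
 [312. 277.]
 [331. 409.]
 [331. 107.]
 [-58. 518.]]
```

View pics/w1.png

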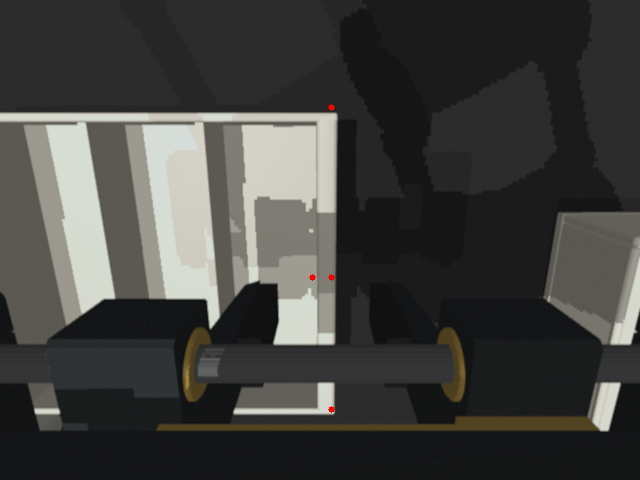

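The wrist view shows the thick wall at columns 317–337, centred between the open fingers (278 and 370). I descend and pinch.

```bash
python3 -m jog '[0,0,0,32,0,0,40,0,0,0,64,0,0,40,0,0,0,64,0,0,8,0,0,0,64,0,0,8,0,0,0,64,0,0,8]' 25 && python3 -m jog '[0,0,0,0,0,0,8,0,0,0,0,0,0,8]' && python3 - <<'E'
from h import *
where()
# tray origin target: stand (0,55) -> wall centre stand (0,147)
for y in (250,147): print(stw(0,y)); go(*stw(0,y),82,90+SYAW)
E
```

```text
time_s: 2.72
position: [0.5637, 0.3413, 0.084]
eef_rot: [0.006, 1.568, -0.004]
contact_force: [-0.3, 0.5, 0.8]
grip_width: 0.012
time_s: 2.98
position: [0.5638, 0.3411, 0.0839]
eef_rot: [0.008, 1.568, -0.004]
contact_force: [-2.6, 2.1, 6.8]
grip_width: 0.0095
t 2.98 tcp [563.8 341.1  83.9] th 89.6 F [-2.6  2.1  6.8] grip 9.5 j6 -61.0
[550.83108657 262.88070752]
turn [-2.8  0.1 -0.1] shift [  1.7 -78.3 -12.4] rows>= 2.0 j6 -67.0
[555.1442789  159.97105602]
turn [-2.8  0.1 -0.1] shift [   1.4 -181.2   -7.3] rows>= 3.0 j6 -76.0
```

```bash
python3 -m jog '[-0.6,0,0,0,-16,-2,8,-1.2,0,0,0,-32,-5,8,-1.8,0,0,0,-48,-8,8,-2.4,0,0,0,-64,-10,8,-2.8,0,0,0,-78,-12,8]' && python3 - <<'E'
from h import *
where(); go(*stw(0,147),84,90+SYAW)
c=cal('top'); im=snap('top'); 
z=cv2.resize(im[140:300,120:370],None,fx=3.2,fy=3.2,interpolation=cv2.INTER_CUBIC); cv2.imwrite('pics/z3.png',z[:,:,::-1])
E
```

```text
time_s: 3.6
position: [0.5513, 0.2641, 0.0838]
eef_rot: [-0.03, 1.567, 0.036]
contact_force: [-0.5, 5.2, 4.5]
grip_width: 0.0101
t 3.6 tcp [551.3 264.1  83.8] th 92.4 F [-0.5  5.2  4.5] grip 10.1 j6 -69.0
turn [-0.   0.2 -0.2] shift [  -0.6 -104.2   -0.5] rows>= 2.0 j6 -76.0
```

View pics/z3.png

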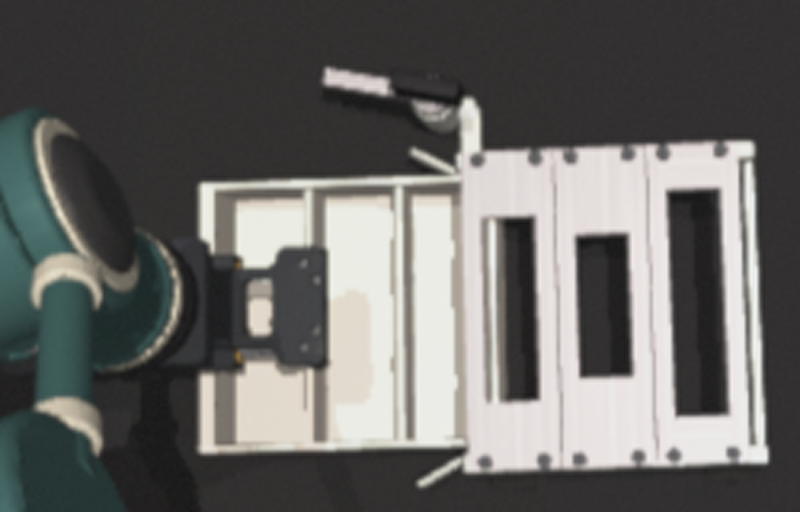

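The tray's nose is already in the mouth, centred between the lips, and the tray is square to the stand. I carry on.

```bash
python3 -m jog '[0,0,0,0,-20,0,8,0,0,0,0,-40,0,8,0,0,0,0,-62,0,8,0,0,0,0,-84,0,8,0,0,0,0,-104,0,8]' && python3 -m jog '[0,0,0,0,0,0,60,0,0,0,0,0,0,60,0,0,0,-25,8,0,60,0,0,0,-70,8,0,88]' && python3 - <<'E'
from h import *
where()
print('push pose'); go(*stw(0,97+18+25),160,SYAW)
E
```

```text
time_s: 4.28
position: [0.5553, 0.1599, 0.0838]
eef_rot: [-0.028, 1.568, 0.035]
contact_force: [-3.5, 10.2, 8.9]
grip_width: 0.0097
time_s: 4.78
position: [0.5523, 0.1663, 0.1498]
eef_rot: [-0.035, 1.576, 0.032]
contact_force: [0.3, 0.4, -0.0]
grip_width: 0.0477
t 4.78 tcp [552.3 166.3 149.8] th 92.4 F [ 0.3  0.4 -0. ] grip 47.7 j6 -78.0
push pose
turn [90.  -0.2  0.3] shift [-10.2 -13.5   2.5] rows>= 9.0 j6 13.0
```

```bash
python3 -m jog '[10,0,0,0,10,0,88,20,0,0,0,20,0,88,30,0,0,0,28,2,88,40,0,0,0,28,2,88,50,0,0,0,28,2,88]' && python3 -m jog '[10,0,0,0,0,0,88,20,0,0,0,0,0,88,30,0,0,0,0,0,88,40,0,0,0,0,0,88,40,0,0,0,0,0,88]' && python3 - <<'E'
from h import *
where(); print('above'); go(*stw(0,178),84,SYAW)
E
```

```text
time_s: 5.4
position: [0.5548, 0.1947, 0.1512]
eef_rot: [0.652, 1.471, -0.654]
contact_force: [0.2, -0.7, 0.1]
grip_width: 0.0881
time_s: 6.02
position: [0.5548, 0.1945, 0.1513]
eef_rot: [1.176, 1.23, -1.177]
contact_force: [-0.5, 0.0, -0.4]
grip_width: 0.0882
t 6.03 tcp [554.8 194.5 151.3] th 2.5 F [-0.5  0.  -0.4] grip 88.2 j6 14.0
above
turn [0.1 0.  0. ] shift [67.3 -1.1  3.5] rows>= 2.0 j6 17.0
```

```bash
python3 -m jog '[0,0,0,35,-1,0,88,0,0,0,67,-1,0,88,0,0,0,67,-1,10,88,0,0,0,67,-1,22,88,0,0,0,67,-1,34,88]' && python3 -m jog '[0,0,0,0,0,10,88,0,0,0,0,0,20,88,0,0,0,0,0,28,88,0,0,0,0,0,34,88,0,0,0,0,0,38,88]' && python3 -m jog '[0,0,0,0,0,1.5,88,0,0,0,0,0,3,88]' && python3 - <<'E'
from h import *
where(); p=pose()[0][:2]; a=np.radians(SYAW); d=p-ST; print('tcp in stand', d@[np.cos(a),np.sin(a)], d@[-np.sin(a),np.cos(a)])
E
```

```text
time_s: 6.65
position: [0.5563, 0.1598, 0.0861]
eef_rot: [1.18, 1.228, -1.176]
contact_force: [-0.4, 1.4, -2.0]
grip_width: 0.088
time_s: 7.28
position: [0.558, 0.1227, 0.0861]
eef_rot: [1.181, 1.228, -1.176]
contact_force: [-2.0, 5.8, 4.1]
grip_width: 0.0881
time_s: 7.52
position: [0.558, 0.1212, 0.0861]
eef_rot: [1.183, 1.23, -1.175]
contact_force: [-2.4, 15.9, 3.4]
grip_width: 0.088
t 7.53 tcp [558.  121.2  86.1] th 2.4 F [-2.4 15.9  3.4] grip 88.0 j6 7.0
tcp in stand 1.2153358161090728 108.12746148940168
```

```bash
python3 -m jog '[0,0,0,0,0,2,88,0,0,0,0,0,3,88,0,0,0,0,0,3,88]' && python3 -m jog '[0,0,0,0,0,0,88]' && python3 - <<'E'
from h import *
where(); snap('top'); im=arm.read_camera('top')
cv2.imwrite('pics/z4.png',cv2.resize(im[140:300,200:370],None,fx=3.5,fy=3.5,interpolation=cv2.INTER_CUBIC)[:,:,::-1])
E
```

```text
time_s: 7.9
position: [0.5577, 0.1208, 0.0861]
eef_rot: [1.184, 1.233, -1.173]
contact_force: [-3.8, 22.6, 4.0]
grip_width: 0.088
time_s: 8.02
position: [0.5577, 0.1208, 0.0862]
eef_rot: [1.184, 1.233, -1.173]
contact_force: [-3.4, 22.8, 3.8]
grip_width: 0.0877
t 8.03 tcp [557.7 120.8  86.2] th 2.4 F [-3.4 22.8  3.8] grip 87.7 j6 7.0
```

View pics/z4.png

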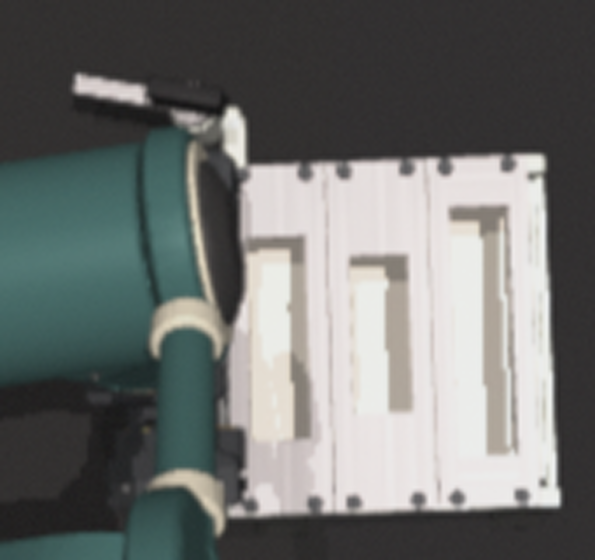

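The push force rises (16 to 23 N) with no further motion, and every slot shows one clear bay without dividers, so the tray is home. Before gripping the latch I check clearance to the black-capped jar at (232,60).

```bash
python3 - <<'E'
from h import *
cs,ct=cal('scene'),cal('top')
print('base from scene near/centre', toworld([(345,391),(345,383)],0,cs).round(3))
for h in (.06,.08,.09,.1,.11,.12,.13,.15): print(h,'top',toworld([(228,48)],h,ct)[0,:2].round(3),'scene',toworld([(346,337)],h,cs)[0,:2].round(3))
print(toworld([(243,88)],0,ct).round(3))
print('retreat'); go(*stw(0,150),86,SYAW); ax=stw(140,106); print('over latch'); go(*ax,175,SYAW-10.2)
E
```

```text
base from scene near/centre [[0.941 0.184 0.   ]
 [0.924 0.177 0.   ]]
0.06 top [0.946 0.183] scene [0.872 0.155]
0.08 top [0.935 0.178] scene [0.891 0.164]
0.09 top [0.93  0.176] scene [0.901 0.168]
0.1 top [0.924 0.173] scene [0.911 0.172]
0.11 top [0.919 0.171] scene [0.92  0.176]
0.12 top [0.913 0.168] scene [0.93  0.181]
0.13 top [0.908 0.166] scene [0.94  0.185]
0.15 top [0.897 0.161] scene [0.959 0.194]
[[0.887 0.162 0.   ]]
retreat
turn [ 0.  -0.4 -0.1] shift [  0.4  -0.9 -42.3] rows>= 1.0 j6 14.0
over latch
turn [10.2 -0.4 -0.1] shift [-88.6 139.3   1.1] rows>= 3.0 j6 18.0
```

```bash
python3 -m jog '[0,0,0,0,0,-20,88,0,0,0,-10,0,-42,88,0,0,0,-60,0,-42,40,0,0,0,-89,40,-42,40,0,0,0,-89,100,-30,40]' && python3 -m jog '[10,0,0,0,40,30,40,10,0,0,0,40,30,40,10,0,0,0,40,30,40]' && python3 - <<'E'
from h import *
c=cal('wrist'); im=snap('wrist'); where(); ax=stw(140,106)
go(*ax,116,SYAW-10.2)
a=np.radians(90+SYAW-10.2); d=np.array([np.cos(a),np.sin(a)])*22
for q in (ax+d,ax-d,ax):
    p=topix([*q/1000,.074],c)[0]; cv2.circle(im,(int(p[0]),int(p[1])),3,(255,0,0),-1)
cv2.imwrite('pics/w2.png',im[:,:,::-1])
E
```

```text
time_s: 8.75
position: [0.6583, 0.1512, 0.1783]
eef_rot: [1.18, 1.225, -1.172]
contact_force: [0.6, -0.2, -0.1]
grip_width: 0.0605
time_s: 9.12
position: [0.6965, 0.1217, 0.173]
eef_rot: [1.305, 1.145, -1.308]
contact_force: [0.4, -0.7, -0.7]
grip_width: 0.0398
t 9.18 tcp [696.1 122.2 173.1] th -7.6 F [-0.5  0.4  0.6] grip 40.3 j6 15.0
turn [0.2 0.  0.1] shift [57.1  0.4 -2.8] rows>= 1.0 j6 18.0
```

View pics/w2.png

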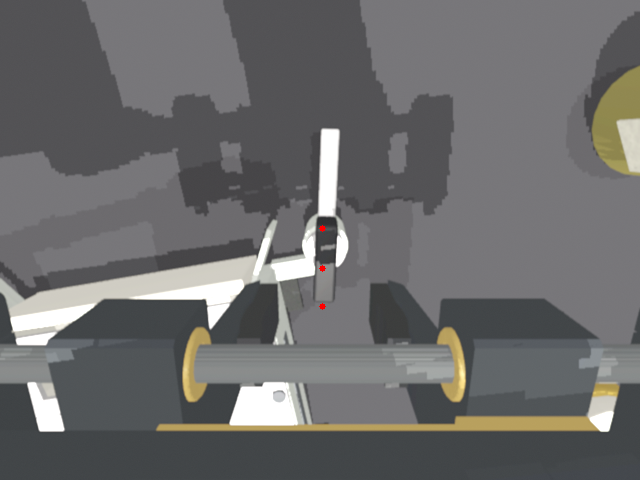

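The wrist view shows the black grip bar at (326,217)–(325,300) between the fingers. It sits about 3 mm further +y than predicted, matching the 2 mm seen in the push, so I shift the stand estimate +2.3 mm in y. I grip and turn.

```bash
sed -i 's/ST=np.array(\[561.3,13.1\])/ST=np.array([561.8,15.4])/' h.py && python3 -m jog '[0,0,0,28,1.5,-5,40,0,0,0,57,1.5,-5,40,0,0,0,57,1.5,-5,10,0,0,0,57,1.5,-5,10,0,0,0,57,1.5,-5,10]' 20 && python3 -m jog '[0,0,0,0,0,0,10,-10,0,0,0,0,0,10,-20,0,0,0,0,0,10,-30,0,0,0,0,0,10,-40,0,0,0,0,0,10]' && python3 - <<'E'
from h import *
where()
E
```

```text
time_s: 9.8
position: [0.6983, 0.1274, 0.1183]
eef_rot: [1.305, 1.145, -1.308]
contact_force: [-12.2, 1.4, 11.2]
grip_width: 0.0119
time_s: 10.42
position: [0.6973, 0.1273, 0.1184]
eef_rot: [0.778, 1.431, -0.781]
contact_force: [-9.1, 0.1, 6.7]
grip_width: 0.0117
t 10.43 tcp [697.3 127.3 118.4] th 32.7 F [-9.1  0.1  6.7] grip 11.7 j6 -24.0
```

```bash
python3 -m jog '[-10,0,0,0,0,0,10,-20,0,0,0,0,0,10,-30,0,0,0,0,0,10,-40,0,0,0,0,0,10,-50,0,0,0,0,0,10]' && python3 -m jog '[-8,0,0,0,0,0,10,-9.7,0,0,0,0,0,10,-9.7,0,0,0,0,0,10]' && python3 - <<'E'
from h import *
where()
E
```

```text
time_s: 11.05
position: [0.6968, 0.1264, 0.1184]
eef_rot: [0.098, 1.574, -0.101]
contact_force: [-11.0, -3.0, 8.2]
grip_width: 0.0118
time_s: 11.42
position: [0.6968, 0.1262, 0.1184]
eef_rot: [-0.03, 1.577, 0.028]
contact_force: [-10.8, -2.1, 8.2]
grip_width: 0.012
t 11.43 tcp [696.8 126.2 118.4] th 92.1 F [-10.8  -2.1   8.2] grip 12.0 j6 -84.0
```

```bash
python3 -m jog '[0,0,0,0,0,0,40,0,0,0,0,0,0,40,0,0,0,-25,0,0,40,0,0,0,-60,0,0,40]' && python3 -m jog '[10,0,0,0,-60,-20,40,20,0,0,0,-120,-40,40,30,0,0,0,-180,-60,40,40,0,0,0,-240,-80,40,50,0,0,0,-300,-100,40]' && python3 -m jog '[10,0,0,0,0,0,40,20,0,0,0,0,0,40,30,0,0,0,0,0,40,40,0,0,0,0,0,40,50,0,0,0,0,0,40]' && python3 -m jog '[10,0,0,0,0,0,40,20,0,0,0,0,0,40,30,0,0,0,0,0,40,40,0,0,0,0,0,40,50,0,0,0,0,0,40]' && python3 - <<'E'
from fit import *
c=cal('top'); im=snap('top','t5'); where(); print(shells(im,c)); 
g=cv2.cvtColor(im,cv2.COLOR_RGB2GRAY)
z=cv2.resize(im[140:300,200:370],None,fx=3.5,fy=3.5,interpolation=cv2.INTER_CUBIC); cv2.imwrite('pics/z5.png',z[:,:,::-1])
go(592.3,-215.5,140,-90.5)
E
```

```text
time_s: 11.92
position: [0.6989, 0.1269, 0.1762]
eef_rot: [-0.029, 1.573, 0.029]
contact_force: [0.3, 0.6, 1.8]
grip_width: 0.0399
time_s: 12.55
position: [0.6114, -0.1748, 0.1776]
eef_rot: [0.657, 1.467, -0.657]
contact_force: [1.2, 0.8, -0.4]
grip_width: 0.0402
time_s: 13.18
position: [0.6121, -0.1731, 0.1774]
eef_rot: [1.315, 1.136, -1.313]
contact_force: [0.5, -0.1, 0.3]
grip_width: 0.04
time_s: 13.8
position: [0.6121, -0.173, 0.1773]
eef_rot: [1.909, 0.542, -1.906]
contact_force: [-0.6, 0.3, 0.1]
grip_width: 0.04
t 13.85 tcp [ 612.1 -173.   177.3] th -58.5 F [-0.4  0.2 -0.7] grip 40.1 j6 40.0
[[ 480.   225.   588.5 -339.4  106.2   28.    -4.4]
 [ 419.   234.   570.3 -212.7   62.3   24.7   -0.6]]
turn [32.  -0.1 -0. ] shift [37.3 25.8 39.1] rows>= 3.0 j6 71.0
```

View pics/z5.png

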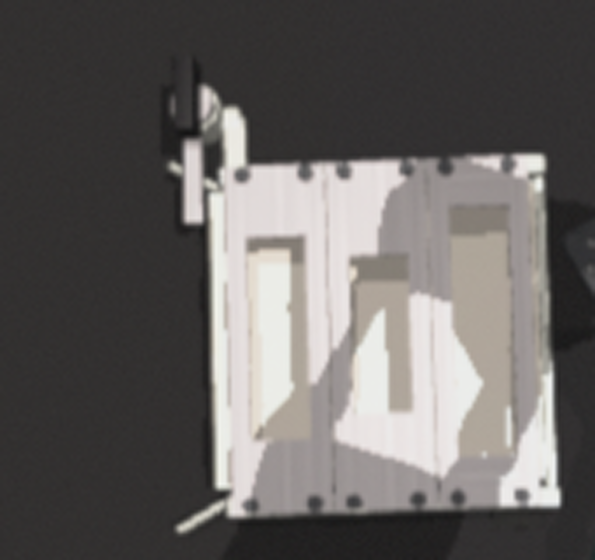

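The crop shows the tongue across the tray's end wall, roughly parallel to it (columns 183–203, rows 140–222). I'll check squareness again later. Next is shell 1 (long, 131 mm).

```bash
python3 -m jog '[10.5,0,0,12,9,13,40,21,0,0,24,18,26,40,32,0,0,37,26,39,40,32,0,0,37,26,39,40,32,0,0,37,26,39,40]' && python3 - <<'E'
from h import *
c=cal('wrist'); im=snap('wrist'); where(); go(592.3,-215.5,73,-90.5)
a=np.radians(-.5); d=np.array([np.cos(a),np.sin(a)])
for k in (-65,0,65):
    q=np.array([592.3,-215.5])+d*k; p=topix([*q/1000,.016],c)[0]; cv2.circle(im,(int(p[0]),int(p[1])),3,(255,0,0),-1)
cv2.imwrite('pics/w3.png',im[:,:,::-1])
E
```

```text
time_s: 14.48
position: [0.5928, -0.2156, 0.1404]
eef_rot: [2.22, 0.006, -2.217]
contact_force: [0.1, -0.4, 1.1]
grip_width: 0.0401
t 14.53 tcp [ 593.  -215.4  140.6] th -89.7 F [ 0.2 -0.5  0.4] grip 39.9 j6 67.0
turn [ 0.8 -0.1 -0. ] shift [67.6  0.   0.8] rows>= 2.0 j6 71.0
```

View pics/w3.png

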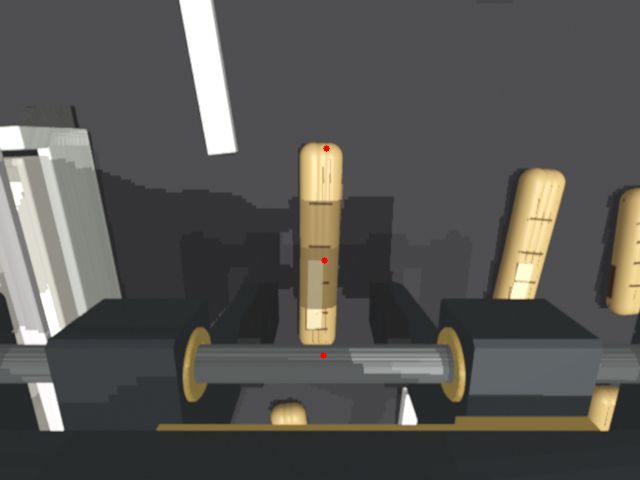

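The shell is centred between the fingers (columns 300–342). I grip it with the fingertips only, 7 mm deep.

```bash
python3 -m jog '[0,0,0,40,0,0,40,0,0,0,67.5,0,0,40,0,0,0,67.5,0,0,16,0,0,0,67.5,0,0,16,0,0,0,67.5,0,0,16]' 25 && python3 -m jog '[0,0,0,0,0,0,16,0,0,0,-40,0,0,16,0,0,0,-100,0,0,16]' && python3 - <<'E'
from h import *
where(); print('place long'); go(563.8,-42.6,160,-87.6)
E
```

```text
time_s: 15.15
position: [0.5936, -0.216, 0.0742]
eef_rot: [2.223, 0.001, -2.216]
contact_force: [0.6, 0.3, 0.3]
grip_width: 0.0237
time_s: 15.52
position: [0.5906, -0.215, 0.1712]
eef_rot: [-2.216, -0.004, 2.226]
contact_force: [2.1, -1.2, 0.4]
grip_width: 0.0241
t 15.53 tcp [ 590.6 -215.   171.2] th -89.9 F [ 2.1 -1.2  0.4] grip 24.1 j6 68.0
place long
turn [-2.3  0.3  0.1] shift [  11.7 -172.5   26.4] rows>= 3.0 j6 83.0
```

```bash
python3 -m jog '[-1,0,0,0,-45,6,16,-2,0,0,0,-90,13,16,-2.3,0,0,4,-140,20,16,-2.3,0,0,8,-172.5,25,16,-2.3,0,0,11.5,-172.5,25,16]' && python3 -m jog '[0,0,0,15,0,0,16,0,0,0,15,0,0,16]' && python3 - <<'E'
from h import *
c=cal('wrist'); im=snap('wrist','w4'); where(); go(565.1,-42.6,124,-87.6)
E
```

```text
time_s: 16.15
position: [0.5666, -0.0413, 0.1612]
eef_rot: [2.199, 0.05, -2.198]
contact_force: [-1.1, -0.7, 0.0]
grip_width: 0.0237
time_s: 16.4
position: [0.5659, -0.0442, 0.144]
eef_rot: [2.198, 0.045, -2.204]
contact_force: [0.0, 0.2, -0.6]
grip_width: 0.0238
t 16.45 tcp [566.4 -44.2 144.6] th -87.7 F [ 0.1  0.4 -0.3] grip 23.6 j6 81.0
turn [-0.1  0.1  0. ] shift [20.6 -1.7  1.2] rows>= 1.0 j6 83.0
```

View pics/w4.png

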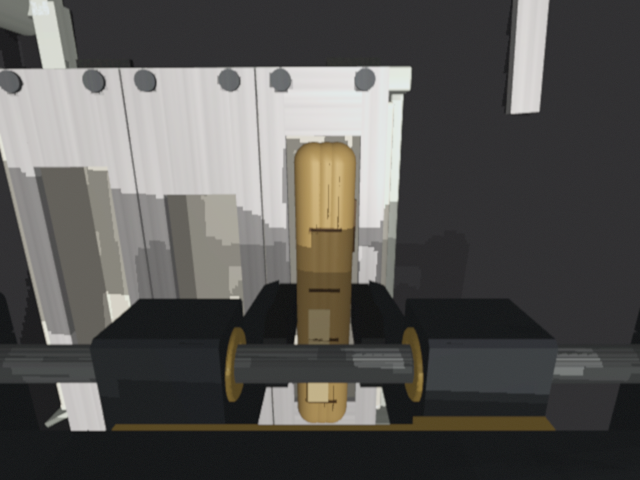

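```bash
python3 - <<'E'
from h import *
c=cal('wrist')
print('slot far',toworld([(322,136)],.057,c)*1000,'shell far (z 84-87)',toworld([(325,142)],.0876,c)*1000,toworld([(325,142)],.0846,c)*1000,'shell near',toworld([(323,422)],.0846,c)*1000)
print('slot y edges',toworld([(287,150),(360,150)],.057,c)*1000,'shell y edges',toworld([(295,165),(355,165)],.083,c)*1000)
print('long slot far end expected', stw(71,-58))
E
```

```text
slot far [[637.09222727 -40.15711919  57.        ]] shell far (z 84-87) [[634.88543526 -41.46622988  87.6       ]] [[634.85193508 -41.48013443  84.6       ]] shell near [[506.78882266 -45.64348705  84.6       ]]
slot y edges [[630.3710411  -24.51079925  57.        ]
 [631.65720589 -57.62548976  57.        ]] shell y edges [[625.76328736 -30.18650316  83.        ]
 [626.66751374 -53.47749327  83.        ]]
long slot far end expected [635.16650885 -39.57595273]
```

The shell hangs over the long slot, which shows at columns 287–360. The far gap is about 2 mm and the near gap about 11 mm, so I shift 4 mm in −x, lower it in and release.

```bash
python3 -m jog '[0,0,0,0,0,4,16,0,0,0,10,0,4,16,0,0,0,21,0,4,16,0,0,0,21,0,4,16]' && python3 -m jog '[0,0,0,0,0,0,40,0,0,0,0,0,0,40,0,0,0,0,0,0,40]' && python3 -m jog '[0,0,0,-25,0,0,40,0,0,0,-50,0,0,40,0,0,0,-50,-40,0,40,0,0,0,-50,-90,0,40]' && python3 - <<'E'
from fit import *
where(); c=cal('wrist'); im=snap('wrist','w5'); cv2.imwrite('pics/w5.png',im[:,:,::-1])
im=snap('top'); cv2.imwrite('pics/z6.png',cv2.resize(im[130:350,200:540],None,fx=2.3,fy=2.3)[:,:,::-1])
print(shells(im,cal('top')))
E
```

```text
time_s: 16.95
position: [0.5618, -0.0433, 0.1231]
eef_rot: [2.197, 0.046, -2.204]
contact_force: [-0.2, 0.9, -1.2]
grip_width: 0.0235
time_s: 17.32
position: [0.5633, -0.0433, 0.1252]
eef_rot: [2.201, 0.046, -2.199]
contact_force: [1.0, 0.2, -0.3]
grip_width: 0.0397
time_s: 17.82
position: [0.5598, 0.0467, 0.1759]
eef_rot: [2.204, 0.043, -2.199]
contact_force: [0.5, -0.4, -0.4]
grip_width: 0.04
t 17.82 tcp [559.8  46.7 175.9] th -87.7 F [ 0.5 -0.4 -0.4] grip 40.0 j6 90.0
[[ 480.   224.   590.6 -339.6  110.4   28.    -4.4]
 [ 337.   241.   564.8  -41.5  129.8   22.    -2.3]
 [ 514.   224.   592.6 -408.8   84.    28.1    5.3]
 [ 519.   302.   431.7 -414.4  128.5   28.5    0.9]
 [ 412.   303.   427.5 -198.   107.7   28.2    8.6]
 [ 487.   306.   423.8 -348.5   82.9   28.     7.7]]
```

View pics/w5.png

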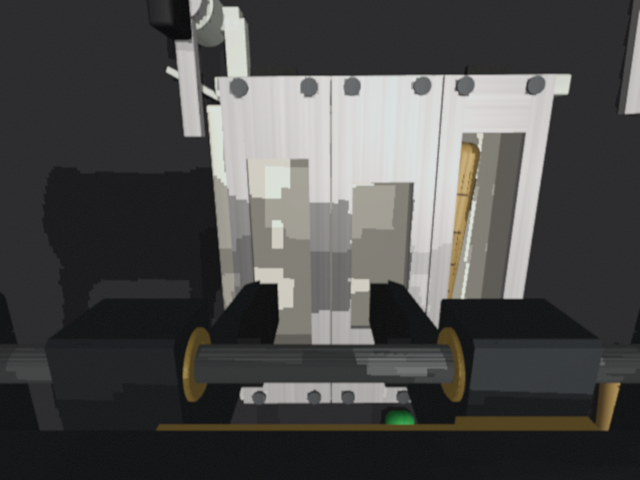

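Shell 1 lies in the long bay, at (460,150–300). Next is the middle shell at (480,224). I also write a helper that measures the held shell's far end in the wrist image.

```bash
cat >> fit.py <<'E'
SL={'middle':(58,116),'short':(0,90),'long':(-58,142)}
def held(slot,L,name=None):
    "far end and axis of the held shell (wrist view) and the TCP target over the slot"
    c=cal('wrist'); im=snap('wrist',name); p,Rm,s=pose(); where()
    m=tan(im); m[340:]=0; m=cv2.morphologyEx(m,cv2.MORPH_CLOSE,np.ones((9,9)))
    n,l,st,ce=cv2.connectedComponentsWithStats(m); m[:]=0
    i=min((i for i in range(1,n) if st[i,4]>1500),key=lambda i:abs(ce[i][0]-324)); m=(l==i)
    top=np.where(m.any(1))[0][0]; cols=[np.where(m[r])[0] for r in range(top+20,top+60)]
    mid=np.mean([(q[0]+q[-1])/2 for q in cols]); w=np.mean([q[-1]-q[0] for q in cols])
    zz=(p[2]-64+3)/1000
    far=toworld([(mid,top)],zz,c)[0,:2]*1000; ctr=toworld([(mid,top+40)],zz,c)[0,:2]*1000
    a=np.radians(SYAW); tgt=stw(L/2,SL[slot][0])+[1.9,-1.1]
    print('far row',top,'mid col',mid.round(1),'width',w.round(1),'far',far.round(1),'target far',tgt.round(1),'need dx',(tgt-far)[0].round(1),'dy',(tgt-far)[1].round(1))
    return im
E
python3 - <<'E'
from fit import *
go(593.5,-340,150,-94.4)
E
```

```text
turn [ 7.  -0.   0.1] shift [ 24.7 391.2 -16.8] rows>= 7.0 j6 65.0
```

```bash
python3 -m jog '[0,0,0,0,62,0,40,0,0,0,0,124,0,40,0,0,0,0,186,0,40,0,0,0,0,248,0,40,0,0,0,0,310,0,40]' && python3 -m jog '[3,0,0,12,50,-10,40,7,0,0,25,81,-17,40,7,0,0,25,81,-17,40,7,0,0,25,81,-17,40]' && python3 - <<'E'
from fit import *
where(); go(593.5,-340,73,-94.4)
c=cal('wrist'); im=snap('wrist'); m=tan(im); m[340:]=0
n,l,st,ce=cv2.connectedComponentsWithStats(cv2.morphologyEx(m,cv2.MORPH_CLOSE,np.ones((9,9))))
for i in range(1,n):
    if st[i,4]>1500: print(st[i],ce[i].round(),rectw(l==i,.014,c))
E
```

```text
time_s: 18.55
position: [0.5718, -0.2659, 0.1751]
eef_rot: [2.201, 0.045, -2.2]
contact_force: [0.4, -0.5, 1.0]
grip_width: 0.04
time_s: 19.05
position: [0.592, -0.3431, 0.1496]
eef_rot: [-2.179, 0.086, 2.181]
contact_force: [0.9, 0.1, 1.0]
grip_width: 0.0397
t 19.05 tcp [ 592.  -343.1  149.6] th -94.6 F [0.9 0.1 1. ] grip 39.7 j6 62.0
turn [-0.2  0.   0. ] shift [76.6 -3.2 -1.3] rows>= 2.0 j6 65.0
[ 298  164   42  163 5064] [318. 253.] [ 594.5 -339.5  106.8   25.6   -4.7]
[ 402  173   50  126 2714] [424. 242.] [ 596.7 -406.8   82.2   26.2    6. ]
```

```bash
python3 -m jog '[0,0,0,40,-3,-2,40,0,0,0,76.5,-3,-2,40,0,0,0,76.5,-3,-2,40,0,0,0,76.5,-3,-2,16,0,0,0,76.5,-3,-2,16]' 25 && python3 -m jog '[0,0,0,0,0,0,16,0,0,0,0,0,0,16,0,0,0,-50,0,0,16,0,0,0,-100,0,0,16]' && python3 - <<'E'
from fit import *
where(); q=stw(0,58); print(q); go(*q,165,-87.6)
E
```

```text
time_s: 19.73
position: [0.5962, -0.341, 0.0759]
eef_rot: [-2.185, 0.089, 2.178]
contact_force: [0.9, 0.2, 0.9]
grip_width: 0.0236
time_s: 20.23
position: [0.5941, -0.3404, 0.1738]
eef_rot: [-2.178, 0.087, 2.182]
contact_force: [1.0, -0.1, 0.2]
grip_width: 0.0231
t 20.23 tcp [ 594.1 -340.4  173.8] th -94.6 F [ 1.  -0.1  0.2] grip 23.1 j6 63.0
[559.37121208  73.34912415]
turn [-7.   0.1  0. ] shift [   9.1 -409.6   67.8] rows>= 7.0 j6 95.0
```

```bash
python3 -m jog '[0,0,0,0,-45,8,16,0,0,0,0,-105,18,16,0,0,0,0,-165,28,16,0,0,0,0,-225,38,16,0,0,0,0,-285,48,16]' && python3 -m jog '[-2,0,0,0,-50,8,16,-4,0,0,0,-90,14,16,-7,0,0,5,-124,20,16,-7,0,0,9,-124,20,16,-7,0,0,9,-124,20,16]' && python3 -m jog '[0,0,0,20,0,0,16,0,0,0,20,0,0,16]' && python3 - <<'E'
from fit import *
im=held('middle',108.5,'w6')
E
```

```text
time_s: 20.85
position: [0.5695, -0.0511, 0.1739]
eef_rot: [-2.182, 0.089, 2.179]
contact_force: [0.5, 0.6, 0.1]
grip_width: 0.0233
time_s: 21.48
position: [0.5596, 0.0721, 0.1641]
eef_rot: [2.2, 0.045, -2.201]
contact_force: [0.3, 0.4, 0.5]
grip_width: 0.0234
time_s: 21.72
position: [0.5587, 0.0712, 0.1429]
eef_rot: [2.197, 0.043, -2.205]
contact_force: [-0.4, 0.4, -1.2]
grip_width: 0.0228
t 21.77 tcp [559.4  71.4 143.8] th -87.7 F [-0.4 -0.2  0.2] grip 23.3 j6 92.0
far row 188 mid col 323.0 width 56.5 far [609.8  74. ] target far [615.5  74.5] need dx 5.7 dy 0.5
```

View pics/w6.png

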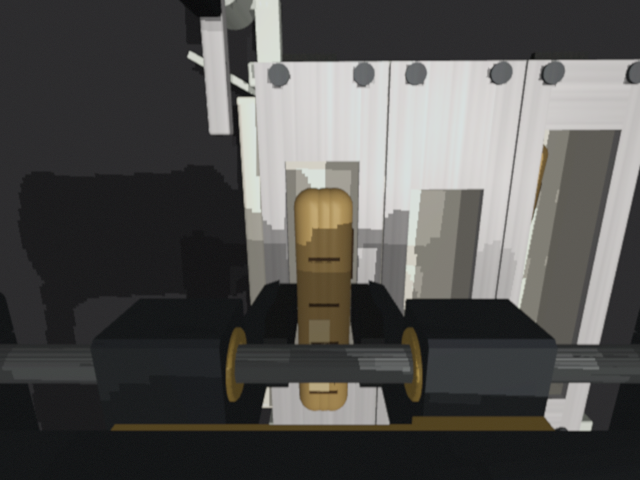

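```bash
python3 - <<'E'
from fit import *
c=cal('wrist'); im=cv2.imread('pics/w6.png'); g=cv2.cvtColor(im,cv2.COLOR_BGR2GRAY)
print(topix([*(stw(58,58)+[1.9,-1.1])/1000,.057],c), topix([*(stw(-58,58)+[1.9,-1.1])/1000,.057],c))
for col in (296,300,350): print(col,g[150:200:2,col])
E
```

```text
[[322.65714388 160.96314993]] [[323.53556523 379.3952589 ]]
296 [204 204 204 204 204 205 206 206 206 209 163 154 154 153 153 154 154 153
 153 153 154 154 151 114  83]
300 [207 206 207 206 206 206 207 207 206 211 167 160 160 159 160 160 160 160
 160 160 154 109  84  95 106]
350 [217 217 217 216 216 204 137 128 128 128 145 157 157 156 156 156 156 146
 137 137 137 137 136 115 103]
```

The middle slot's far edge at row 161 matches the model. I shift +5.5 mm in x, lower and release.

```bash
python3 -m jog '[0,0,0,0,-0.5,-5.5,16,0,0,0,8,-0.5,-5.5,16,0,0,0,14,-0.5,-5.5,16,0,0,0,20,-0.5,-5.5,16,0,0,0,20,-0.5,-5.5,16]' && python3 -m jog '[0,0,0,0,0,0,40,0,0,0,0,0,0,40,0,0,0,0,0,0,40]' && python3 -m jog '[0,0,0,-25,0,0,40,0,0,0,-50,0,0,40,0,0,0,-50,50,0,40,0,0,0,-50,110,0,40]' && python3 - <<'E'
from fit import *
where(); im=snap('top'); print(shells(im,cal('top'))); go(594.5+1,-408,150,-84.3)
cv2.imwrite('pics/z7.png',cv2.resize(im[140:300,200:370],None,fx=3.5,fy=3.5)[:,:,::-1])
E
```

```text
time_s: 22.4
position: [0.5646, 0.0733, 0.1233]
eef_rot: [2.198, 0.046, -2.202]
contact_force: [0.2, -0.9, 0.7]
grip_width: 0.0234
time_s: 22.78
position: [0.5655, 0.0734, 0.1246]
eef_rot: [2.201, 0.046, -2.2]
contact_force: [0.5, 0.2, 0.2]
grip_width: 0.0398
time_s: 23.28
position: [0.5705, -0.0368, 0.1753]
eef_rot: [2.201, 0.049, -2.196]
contact_force: [0.5, -1.0, -0.9]
grip_width: 0.0398
t 23.27 tcp [570.5 -36.8 175.3] th -87.4 F [ 0.5 -1.  -0.9] grip 39.8 j6 81.0
[[ 514.   224.   592.6 -408.8   84.    28.1    5.3]
 [ 519.   302.   431.7 -414.4  128.5   28.5    0.9]
 [ 412.   303.   427.5 -198.   107.7   28.2    8.6]
 [ 487.   306.   423.8 -348.5   82.9   28.     7.7]]
turn [-3.3 -0.1 -0.3] shift [ 27.  364.8 -10. ] rows>= 6.0 j6 50.0
```

```bash
python3 -m jog '[0,0,0,0,60,0,40,0,0,0,0,120,0,40,0,0,0,0,180,0,40,0,0,0,0,240,0,40,0,0,0,0,300,0,40]' && python3 -m jog '[-3,0,0,12,40,-5,40,-3,0,0,27,65,-10,40,-3,0,0,27,65,-10,40,-3,0,0,27,65,-10,40]' && cat >> fit.py <<'E'
def under():
    "shells under the open gripper in the wrist view"
    where(); c=cal('wrist'); im=snap('wrist'); m=tan(im); m[340:]=0
    n,l,st,ce=cv2.connectedComponentsWithStats(cv2.morphologyEx(m,cv2.MORPH_CLOSE,np.ones((9,9))))
    for i in range(1,n):
        if st[i,4]>1500: print('px',st[i],rectw(l==i,.014,c))
E
python3 - <<'E'
from fit import *
under(); go(595.5,-408,73,-84.3)
E
```

```text
time_s: 23.95
position: [0.5824, -0.3382, 0.1745]
eef_rot: [2.201, 0.045, -2.2]
contact_force: [0.6, 0.1, -0.4]
grip_width: 0.0402
time_s: 24.45
position: [0.595, -0.4001, 0.1472]
eef_rot: [2.173, 0.103, -2.174]
contact_force: [0.2, -0.1, -0.3]
grip_width: 0.0398
t 24.45 tcp [ 595.  -400.1  147.2] th -84.6 F [ 0.2 -0.1 -0.3] grip 39.8 j6 49.0
px [ 318  188   41  125 3856] [ 596.9 -407.9   81.6   25.8    6.1]
turn [-0.3 -0.   0. ] shift [74.7  8.2  0.5] rows>= 2.0 j6 50.0
```

```bash
python3 -m jog '[-0.5,0,0,40,8,-1.5,40,-0.5,0,0,76,8,-1.5,40,-0.5,0,0,76,8,-1.5,40,-0.5,0,0,76,8,-1.5,16,-0.5,0,0,76,8,-1.5,16]' 25 && python3 -m jog '[0,0,0,0,0,0,16,0,0,0,0,0,0,16,0,0,0,-50,0,0,16,0,0,0,-100,0,0,16]' && python3 - <<'E'
from fit import *
where(); q=stw(0,0)+[3,0]; print(q); go(*q,145,-87.6)
E
```

```text
time_s: 25.12
position: [0.5988, -0.4092, 0.0741]
eef_rot: [2.171, 0.109, -2.164]
contact_force: [0.6, 0.6, 0.3]
grip_width: 0.0237
time_s: 25.62
position: [0.5967, -0.4084, 0.1717]
eef_rot: [2.168, 0.113, -2.171]
contact_force: [1.8, 0.6, -0.1]
grip_width: 0.0235
t 25.62 tcp [ 596.7 -408.4  171.7] th -84.1 F [ 1.8  0.6 -0.1] grip 23.5 j6 48.0
[564.8  15.4]
turn [3.5 0.1 0.1] shift [  27.1 -424.8  -11.7] rows>= 7.0 j6 89.0
```

```bash
python3 -m jog '[0,0,0,0,-50,-1,16,0,0,0,0,-110,-3,16,0,0,0,0,-170,-5,16,0,0,0,0,-230,-7,16,0,0,0,0,-290,-8,16]' && python3 -m jog '[2,0,0,0,-60,-2,16,3.5,0,0,0,-110,-4,16,3.5,0,0,5,-135,-4,16,3.5,0,0,27,-135,-4,16,3.5,0,0,27,-135,-4,16]' && python3 -m jog '[0,0,0,0,0,0,16]' && python3 - <<'E'
from fit import *
im=held('short',83,'w7')
c=cal('wrist'); g=cv2.cvtColor(im,cv2.COLOR_RGB2GRAY)
print(topix([*(stw(45,0)+[1.9,-1.1])/1000,.057],c),topix([*(stw(40,17)+[1.9,-1.1])/1000,.057],c),topix([*(stw(40,-17)+[1.9,-1.1])/1000,.057],c))
r=int(topix([*(stw(43,0)+[1.9,-1.1])/1000,.057],c)[0,1])
print('rows @ col 296,352:',[g[r-30:r+30:3,k] for k in (296,352)]); print('cols',g[r+8,270:380:3])
E
```

```text
time_s: 26.25
position: [0.5753, -0.1178, 0.1719]
eef_rot: [2.17, 0.111, -2.167]
contact_force: [0.9, -0.2, -0.8]
grip_width: 0.0236
time_s: 26.88
position: [0.5642, 0.0157, 0.143]
eef_rot: [2.196, 0.047, -2.203]
contact_force: [0.1, -1.0, -1.0]
grip_width: 0.0233
time_s: 27.0
position: [0.5659, 0.015, 0.1449]
eef_rot: [2.201, 0.045, -2.2]
contact_force: [-0.5, -0.1, -0.8]
grip_width: 0.0237
t 27.05 tcp [566.2  14.8 145.1] th -87.6 F [0.3 0.4 0.3] grip 23.3 j6 87.0
far row 219 mid col 323.9 width 53.7 far [604.6  17. ] target far [605.2  16. ] need dx 0.5 dy -1.0
[[325.55531148 199.08817971]] [[289.88849088 209.60018532]] [[361.24016932 209.4259906 ]]
rows @ col 296,352: [array([208, 207, 207, 207, 206, 206, 205, 205, 205, 159, 132, 130, 130,
       130, 130, 129, 129, 128, 129, 129], dtype=uint8), array([217, 217, 217, 217, 216, 216, 215, 215, 215, 170, 158, 158, 157,
       147, 138, 138, 139, 138, 137, 129], dtype=uint8)]
cols [204 200 200 204 207 209 209 130 130 129 156 161 161 162 161 141 133 133
 133 133 143 147 149 161 162 161 161 161 130 129 128 215 216 211 212 215
 218]
```

The slot edges (row 200, columns 290 and 362) agree with the model to a pixel, so the fit correction is small.

```bash
python3 -m jog '[0,0,0,0,1,-0.5,16,0,0,0,8,1,-0.5,16,0,0,0,14,1,-0.5,16,0,0,0,21,1,-0.5,16,0,0,0,21,1,-0.5,16]' && python3 -m jog '[0,0,0,0,0,0,40,0,0,0,0,0,0,40,0,0,0,0,0,0,40]' && python3 -m jog '[0,0,0,-25,0,0,40,0,0,0,-50,0,0,40,0,0,0,-50,60,20,40,0,0,0,-50,120,60,40]' && python3 - <<'E'
from fit import *
where(); im=snap('top'); print(shells(im,cal('top'))); go(430.5,-199.5,150,-81.4)
cv2.imwrite('pics/z8.png',cv2.resize(im[140:300,200:370],None,fx=3.5,fy=3.5)[:,:,::-1])
E
```

```text
time_s: 27.68
position: [0.5654, 0.0144, 0.1221]
eef_rot: [2.198, 0.046, -2.203]
contact_force: [0.4, -0.5, -0.2]
grip_width: 0.0231
time_s: 28.05
position: [0.5664, 0.0144, 0.1236]
eef_rot: [2.201, 0.046, -2.2]
contact_force: [0.7, 0.4, 1.0]
grip_width: 0.0402
time_s: 28.55
position: [0.5176, -0.1003, 0.1746]
eef_rot: [2.202, 0.047, -2.195]
contact_force: [1.0, -0.5, -0.1]
grip_width: 0.0401
t 28.55 tcp [ 517.6 -100.3  174.6] th -87.5 F [ 1.  -0.5 -0.1] grip 40.1 j6 74.0
[[ 334.   219.   595.   -40.3   70.1   23.3   -4.3]
 [ 281.   237.   560.6   72.7  106.5   25.1    1.1]
 [ 310.   239.   558.9   10.8   81.8   25.5   -2.4]
 [ 519.   302.   431.7 -414.4  128.5   28.5    0.9]
 [ 412.   307.   421.3 -198.9   95.5   27.9    8.5]
 [ 487.   306.   423.8 -348.5   82.9   28.     7.7]]
turn [-6.2  0.2 -0.2] shift [24.  90.8 85.9] rows>= 3.0 j6 57.0
```

View pics/z8.png

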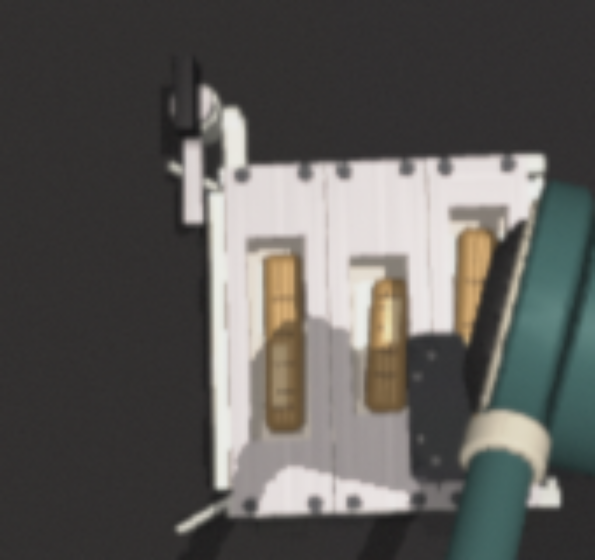

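All three shells lie inside their bays: (284,342), (385,345) and (475,290) in the crop. Next is the middle shell at (412,303).

```bash
python3 -m jog '[-2,0,0,0,30,29,40,-4,0,0,10,60,58,40,-6,0,0,24,91,86,40,-6,0,0,24,91,86,40,-6,0,0,24,91,86,40]' && python3 - <<'E'
from fit import *
under(); go(430.5,-199.5,73,-81.4)
E
```

```text
time_s: 29.22
position: [0.435, -0.1937, 0.1496]
eef_rot: [2.147, 0.156, -2.145]
contact_force: [-0.1, 1.4, 0.6]
grip_width: 0.04
t 29.23 tcp [ 435.  -193.7  149.6] th -81.7 F [-0.1  1.4  0.6] grip 40.0 j6 55.0
px [ 307  178   42  157 5777] [ 430.8 -196.5  104.6   25.6    8.5]
px [ 530  238   52   78 2499] [ 440.4 -342.6   53.4   28.     7.3]
turn [-0.2 -0.1 -0. ] shift [76.8  5.2  5.8] rows>= 2.0 j6 57.0
```

```bash
python3 -m jog '[0,0,0,40,3,4.5,40,0,0,0,78,3,4.5,40,0,0,0,78,3,4.5,40,0,0,0,78,3,4.5,16,0,0,0,78,3,4.5,16]' 25 && python3 -m jog '[0,0,0,0,0,0,16,0,0,0,0,0,0,16,0,0,0,-50,0,0,16,0,0,0,-100,0,0,16]' && python3 - <<'E'
from fit import *
where(); q=stw(0,58)+[4,0]; print(q); go(*q,145,-87.6)
E
```

```text
time_s: 29.9
position: [0.4322, -0.1978, 0.0731]
eef_rot: [2.148, 0.156, -2.141]
contact_force: [-0.3, -0.6, 0.1]
grip_width: 0.0234
time_s: 30.4
position: [0.4297, -0.1971, 0.1721]
eef_rot: [2.144, 0.158, -2.147]
contact_force: [1.1, 0.4, -0.4]
grip_width: 0.0237
t 30.4 tcp [ 429.7 -197.1  172.1] th -81.6 F [ 1.1  0.4 -0.4] grip 23.7 j6 54.0
[563.37121208  73.34912415]
turn [6.  0.1 0. ] shift [  27.  -248.1 -171.7] rows>= 5.0 j6 95.0
```

```bash
python3 -m jog '[1,0,0,0,-45,-31,16,2,0,0,0,-95,-66,16,4,0,0,0,-145,-100,16,6,0,0,0,-195,-135,16,6,0,0,0,-248,-172,16]' && python3 -m jog '[0,0,0,0,0,0,16,0,0,0,14,0,0,16,0,0,0,27,0,0,16,0,0,0,27,0,0,16]' && python3 - <<'E'
from fit import *
im=held('middle',106,'w8')
E
```

```text
time_s: 31.02
position: [0.5641, 0.0728, 0.1718]
eef_rot: [2.201, 0.045, -2.199]
contact_force: [1.5, -1.1, -0.4]
grip_width: 0.0239
time_s: 31.52
position: [0.5613, 0.0697, 0.1419]
eef_rot: [2.196, 0.043, -2.206]
contact_force: [-0.6, -0.1, -0.0]
grip_width: 0.0235
t 31.57 tcp [562.1  69.9 142.8] th -87.7 F [ 0.4  0.1 -1.2] grip 23.6 j6 92.0
far row 168 mid col 322.1 width 53.8 far [620.   73.1] target far [614.2  74.5] need dx -5.7 dy 1.4
```

```bash
python3 - <<'E'
from fit import *
im=cv2.imread('pics/w8.png')[:,:,::-1].copy(); m=tan(im)
for r in range(158,240,4):
    q=np.where(m[r,250:400])[0]+250; print(r,(q[0],q[-1],len(q)) if len(q) else '', im[r,[312,324,336],0])
E
```

```text
158  [211 217 214]
162  [211 216 213]
166  [188 193 188]
170 (np.int64(300), np.int64(335), 36) [134 128 113]
174 (np.int64(298), np.int64(337), 40) [170 167  90]
178 (np.int64(298), np.int64(338), 41) [180 180  97]
182 (np.int64(298), np.int64(338), 41) [129 183  98]
186 (np.int64(298), np.int64(338), 41) [120 184  97]
190 (np.int64(298), np.int64(338), 41) [109 156  90]
194 (np.int64(298), np.int64(344), 47) [125 123 123]
198 (np.int64(297), np.int64(348), 52) [148 147 148]
202 (np.int64(295), np.int64(351), 57) [161 161 162]
206 (np.int64(294), np.int64(352), 59) [179 180 177]
210 (np.int64(293), np.int64(352), 60) [190 190 191]
214 (np.int64(294), np.int64(352), 59) [191 191 193]
218 (np.int64(294), np.int64(352), 59) [190 190 192]
222 (np.int64(294), np.int64(352), 59) [189 190 191]
226 (np.int64(294), np.int64(352), 59) [189 162 187]
230 (np.int64(295), np.int64(352), 58) [188 123 119]
234 (np.int64(294), np.int64(351), 58) [189 123 120]
238 (np.int64(295), np.int64(351), 57) [188 123 120]
```

The bay shell below merged with the mask (columns 298–338). The held shell's own far end is at row 189, so it needs dx +2.2, dy +1.8.

```bash
python3 -m jog '[0,0,0,0,-1.8,-2.2,16,0,0,0,8,-1.8,-2.2,16,0,0,0,14,-1.8,-2.2,16,0,0,0,20,-1.8,-2.2,16,0,0,0,20,-1.8,-2.2,16]' && python3 -m jog '[0,0,0,0,0,0,40,0,0,0,0,0,0,40,0,0,0,0,0,0,40]' && python3 -m jog '[0,0,0,-25,0,0,40,0,0,0,-50,0,0,40,0,0,0,-50,60,20,40,0,0,0,-50,120,40,40,0,0,0,-50,180,60,40]' && python3 - <<'E'
from fit import *
where(); im=snap('top'); print(shells(im,cal('top'))); go(427,-348,150,-82.3)
E
```

```text
time_s: 32.2
position: [0.5649, 0.0731, 0.1233]
eef_rot: [2.198, 0.046, -2.202]
contact_force: [0.1, -0.1, -0.3]
grip_width: 0.0234
time_s: 32.58
position: [0.5658, 0.0731, 0.1246]
eef_rot: [2.201, 0.046, -2.2]
contact_force: [-1.1, -0.4, 0.5]
grip_width: 0.0398
time_s: 33.2
position: [0.5134, -0.1086, 0.1748]
eef_rot: [2.201, 0.047, -2.198]
contact_force: [0.6, -0.2, -0.6]
grip_width: 0.0401
t 33.2 tcp [ 513.4 -108.6  174.8] th -87.5 F [ 0.6 -0.2 -0.6] grip 40.1 j6 73.0
[[ 3.360e+02  2.220e+02  5.887e+02 -4.140e+01  8.160e+01  2.490e+01
   3.000e-01]
 [ 2.800e+02  2.360e+02  5.617e+02  7.480e+01  1.088e+02  2.920e+01
   1.100e+00]
 [ 3.100e+02  2.390e+02  5.590e+02  1.230e+01  8.130e+01  2.490e+01
   6.000e-01]
 [ 5.190e+02  3.020e+02  4.317e+02 -4.144e+02  1.285e+02  2.850e+01
   9.000e-01]
 [ 4.870e+02  3.060e+02  4.238e+02 -3.486e+02  8.290e+01  2.790e+01
   7.700e+00]]
turn [-5.4  0.1 -0.3] shift [ 25.8 229.7  93.5] rows>= 4.0 j6 43.0
```

```bash
python3 -m jog '[-2,0,0,0,57,23,40,-4,0,0,5,115,47,40,-5.4,0,0,15,172,70,40,-5.4,0,0,25,230,93,40,-5.4,0,0,25,230,93,40]' && python3 -m jog '[0,0,0,0,0,0,40]' && python3 - <<'E'
from fit import *
under(); go(427,-348,73,-82.3)
E
```

```text
time_s: 33.88
position: [0.4289, -0.3441, 0.1489]
eef_rot: [2.153, 0.14, -2.154]
contact_force: [0.1, 1.5, -0.8]
grip_width: 0.0401
time_s: 34.0
position: [0.4304, -0.3407, 0.1492]
eef_rot: [2.152, 0.146, -2.152]
contact_force: [0.2, 0.4, 0.3]
grip_width: 0.04
t 34.0 tcp [ 430.4 -340.7  149.2] th -82.3 F [0.2 0.4 0.3] grip 40.0 j6 41.0
px [ 412  160   66  180 5709] [ 438.9 -413.8  118.7   34.4    7.8]
px [ 315  198   41  120 4370] [ 427.  -347.5   79.9   25.5    7.5]
turn [ 0.1 -0.   0. ] shift [76.3  7.4  4.8] rows>= 2.0 j6 43.0
```

```bash
python3 -m jog '[0,0,0,40,7.2,4.5,40,0,0,0,77,7.2,4.5,40,0,0,0,77,7.2,4.5,40,0,0,0,77,7.2,4.5,16,0,0,0,77,7.2,4.5,16]' 25 && python3 -m jog '[0,0,0,0,0,0,16,0,0,0,0,0,0,16,0,0,0,-50,0,0,16,0,0,0,-100,0,0,16]' && python3 - <<'E'
from fit import *
where(); q=stw(0,0)+[4,0]; print(q); go(*q,145,-87.6)
E
```

```text
time_s: 34.67
position: [0.4285, -0.349, 0.0743]
eef_rot: [2.152, 0.145, -2.147]
contact_force: [0.2, 0.6, -0.2]
grip_width: 0.0236
time_s: 35.17
position: [0.4263, -0.3482, 0.173]
eef_rot: [2.15, 0.147, -2.153]
contact_force: [0.3, -0.7, 0.1]
grip_width: 0.0237
t 35.17 tcp [ 426.3 -348.2  173. ] th -82.2 F [ 0.3 -0.7  0.1] grip 23.7 j6 40.0
[565.8  15.4]
turn [5.4 0.1 0.1] shift [  28.1 -341.4 -187.5] rows>= 7.0 j6 89.0
```

```bash
python3 -m jog '[0,0,0,0,-40,-22,16,0,0,0,0,-90,-49,16,0,0,0,0,-140,-77,16,0,0,0,0,-190,-104,16,0,0,0,0,-240,-132,16]' && python3 -m jog '[2,0,0,0,-45,-25,16,4,0,0,0,-85,-47,16,5.4,0,0,0,-102,-56,16,5.4,0,0,14,-102,-56,16,5.4,0,0,28,-102,-56,16]' && python3 -m jog '[0,0,0,0,0,0,16]' && python3 - <<'E'
from fit import *
im=held('short',82,'w9'); m=tan(im)
for r in range(190,250,4):
    q=np.where(m[r,250:400])[0]+250; print(r,(q[0],q[-1],len(q)) if len(q) else '')
E
```

```text
time_s: 35.8
position: [0.5256, -0.0914, 0.1729]
eef_rot: [2.152, 0.145, -2.15]
contact_force: [0.5, -1.4, 0.2]
grip_width: 0.0237
time_s: 36.42
position: [0.5662, 0.0151, 0.1431]
eef_rot: [2.199, 0.046, -2.201]
contact_force: [-0.1, -0.5, -0.8]
grip_width: 0.0236
time_s: 36.55
position: [0.5648, 0.0147, 0.1418]
eef_rot: [2.196, 0.045, -2.206]
contact_force: [-0.8, -0.7, -0.1]
grip_width: 0.0236
t 36.6 tcp [565.5  14.7 142.7] th -87.7 F [-0.2 -0.9 -0.5] grip 23.4 j6 87.0
far row 198 mid col 325.5 width 51.4 far [611.8  16.4] target far [604.7  16. ] need dx -7.2 dy -0.4
190 
194 
198 (np.int64(331), np.int64(332), 2)
202 (np.int64(317), np.int64(350), 34)
206 (np.int64(315), np.int64(352), 38)
210 (np.int64(315), np.int64(353), 39)
214 (np.int64(314), np.int64(353), 40)
218 (np.int64(314), np.int64(352), 39)
222 (np.int64(307), np.int64(352), 46)
226 (np.int64(302), np.int64(351), 50)
230 (np.int64(299), np.int64(351), 53)
234 (np.int64(297), np.int64(351), 55)
238 (np.int64(297), np.int64(351), 55)
242 (np.int64(297), np.int64(351), 55)
246 (np.int64(297), np.int64(351), 55)
```

```bash
python3 -m jog '[0,0,0,0,1,-1,16,0,0,0,8,1,-1,16,0,0,0,14,1,-1,16,0,0,0,19,1,-1,16,0,0,0,19,1,-1,16]' && python3 -m jog '[0,0,0,0,0,0,40,0,0,0,0,0,0,40,0,0,0,0,0,0,40]' && python3 -m jog '[0,0,0,-25,0,0,40,0,0,0,-50,0,0,40,0,0,0,-50,60,20,40,0,0,0,-50,120,40,40,0,0,0,-50,180,60,40]' && python3 - <<'E'
from fit import *
where(); im=snap('top'); print(shells(im,cal('top'))); go(435,-414,150,-89.1)
E
```

```text
time_s: 37.22
position: [0.5674, 0.0149, 0.1245]
eef_rot: [2.199, 0.046, -2.202]
contact_force: [-0.9, 0.5, 0.1]
grip_width: 0.0236
time_s: 37.6
position: [0.5681, 0.0148, 0.1255]
eef_rot: [2.201, 0.046, -2.2]
contact_force: [0.4, -0.1, -0.4]
grip_width: 0.0401
time_s: 38.22
position: [0.5157, -0.1668, 0.1758]
eef_rot: [2.201, 0.047, -2.198]
contact_force: [0.7, -0.5, -0.9]
grip_width: 0.0403
t 38.23 tcp [ 515.7 -166.8  175.8] th -87.5 F [ 0.7 -0.5 -0.9] grip 40.3 j6 67.0
[[ 3.350e+02  2.340e+02  5.649e+02 -4.150e+01  1.291e+02  2.490e+01
   3.000e-01]
 [ 2.800e+02  2.360e+02  5.617e+02  7.480e+01  1.088e+02  2.920e+01
   1.100e+00]
 [ 3.090e+02  2.370e+02  5.621e+02  1.340e+01  8.760e+01  2.700e+01
   6.000e-01]
 [ 5.200e+02  3.100e+02  4.236e+02 -4.149e+02  1.122e+02  2.760e+01
   9.000e-01]]
turn [ 1.4  0.  -0.3] shift [ 27.  237.4  88.2] rows>= 5.0 j6 46.0
```

```bash
python3 -m jog '[0,0,0,0,50,20,40,0,0,0,5,105,40,40,1.4,0,0,15,160,60,40,1.4,0,0,26,215,80,40,1.4,0,0,26,237,88,40]' && python3 -m jog '[0,0,0,0,0,0,40]' && python3 - <<'E'
from fit import *
under(); go(435,-414,73,-89.1)
im=snap('top'); print(shells(im,cal('top'))); cv2.imwrite('pics/z9.png',np.vstack([cv2.resize(im[140:300,200:370],(595,560),interpolation=cv2.INTER_CUBIC)])[:,:,::-1])
E
```

```text
time_s: 38.9
position: [0.4367, -0.408, 0.1485]
eef_rot: [2.213, 0.017, -2.216]
contact_force: [0.8, -0.5, -0.6]
grip_width: 0.0399
time_s: 39.02
position: [0.4378, -0.4069, 0.1494]
eef_rot: [2.215, 0.016, -2.214]
contact_force: [-0.6, -0.1, -0.4]
grip_width: 0.0399
t 39.02 tcp [ 437.8 -406.9  149.4] th -89.2 F [-0.6 -0.1 -0.4] grip 39.9 j6 44.0
px [ 315  156   43  184 5654] [ 437.8 -414.3  121.2   25.8    1.5]
turn [ 0. -0.  0.] shift [76.4  8.4  3.4] rows>= 2.0 j6 46.0
[[ 3.350e+02  2.340e+02  5.649e+02 -4.150e+01  1.291e+02  2.490e+01
   3.000e-01]
 [ 2.800e+02  2.360e+02  5.617e+02  7.480e+01  1.088e+02  2.920e+01
   1.100e+00]
 [ 3.090e+02  2.370e+02  5.621e+02  1.340e+01  8.760e+01  2.700e+01
   6.000e-01]]
```

View pics/z9.png

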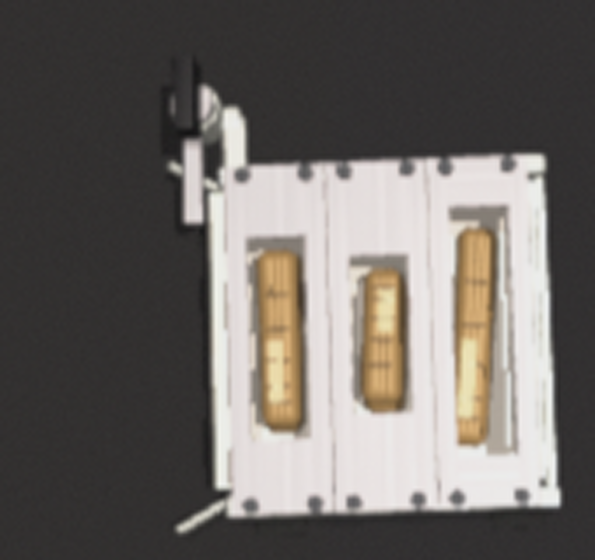

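All three slots show their shells sitting inside: (280,340), (383,340) and (475,335). Last is the long shell.

```bash
python3 -m jog '[0,0,0,40,8,3.5,40,0,0,0,77,8,3.5,40,0,0,0,77,8,3.5,40,0,0,0,77,8,3.5,16,0,0,0,77,8,3.5,16]' 25 && python3 -m jog '[0,0,0,0,0,0,16,0,0,0,0,0,0,16,0,0,0,-50,0,0,16,0,0,0,-100,0,0,16]' && python3 - <<'E'
from fit import *
where(); q=stw(0,-58)+[2.5,-1.5]; print(q); go(*q,145,-87.6)
E
```

```text
time_s: 39.75
position: [0.4362, -0.4145, 0.0745]
eef_rot: [2.214, 0.017, -2.208]
contact_force: [-0.0, -0.7, -0.2]
grip_width: 0.0238
time_s: 40.25
position: [0.4341, -0.4136, 0.1729]
eef_rot: [2.212, 0.02, -2.215]
contact_force: [0.2, -0.7, -0.8]
grip_width: 0.0237
t 40.25 tcp [ 434.1 -413.6  172.9] th -89.0 F [ 0.2 -0.7 -0.8] grip 23.7 j6 43.0
[566.72878792 -44.04912415]
turn [-1.4  0.1  0.1] shift [  28.1 -367.2 -139. ] rows>= 7.0 j6 83.0
```

```bash
python3 -m jog '[0,0,0,0,-40,-15,16,0,0,0,0,-95,-36,16,0,0,0,0,-150,-57,16,0,0,0,0,-205,-78,16,0,0,0,0,-260,-98,16]' && python3 -m jog '[-0.7,0,0,0,-50,-19,16,-1.4,0,0,0,-90,-34,16,-1.4,0,0,0,-107,-41,16,-1.4,0,0,14,-107,-41,16,-1.4,0,0,28,-107,-41,16]' && python3 -m jog '[0,0,0,0,0,0,16]' && python3 - <<'E'
from fit import *
im=held('long',128.5,'w10'); m=tan(im)
for r in range(120,210,5):
    q=np.where(m[r,250:400])[0]+250; print(r,(q[0],q[-1],len(q)) if len(q) else '')
E
```

```text
time_s: 40.88
position: [0.5286, -0.1508, 0.1729]
eef_rot: [2.214, 0.018, -2.211]
contact_force: [0.7, -0.2, 0.5]
grip_width: 0.0235
time_s: 41.5
position: [0.5666, -0.0457, 0.143]
eef_rot: [2.199, 0.045, -2.202]
contact_force: [-0.0, -0.6, -0.9]
grip_width: 0.0236
time_s: 41.62
position: [0.5652, -0.0457, 0.1416]
eef_rot: [2.196, 0.044, -2.207]
contact_force: [-0.3, 0.5, -0.9]
grip_width: 0.0233
t 41.67 tcp [566.  -45.7 142.6] th -87.7 F [ 0.4  0.1 -0.8] grip 23.0 j6 81.0
far row 143 mid col 322.3 width 56.0 far [633.1 -42. ] target far [630.3 -41. ] need dx -2.8 dy 1.0
120 
125 
130 
135 
140 
145 (np.int64(306), np.int64(333), 28)
150 (np.int64(302), np.int64(339), 38)
155 (np.int64(300), np.int64(341), 42)
160 (np.int64(300), np.int64(341), 42)
165 (np.int64(300), np.int64(343), 44)
170 (np.int64(296), np.int64(349), 54)
175 (np.int64(294), np.int64(351), 58)
180 (np.int64(293), np.int64(352), 60)
185 (np.int64(293), np.int64(352), 60)
190 (np.int64(293), np.int64(352), 60)
195 (np.int64(293), np.int64(352), 60)
200 (np.int64(293), np.int64(352), 60)
205 (np.int64(294), np.int64(352), 59)
```

The bay shell again merges at rows 145–165. The held shell's far end is at about row 162, so I use dx ≈ +4 (slack ±6.7).

```bash
python3 -m jog '[0,0,0,0,-1,-4,16,0,0,0,8,-1,-4,16,0,0,0,14,-1,-4,16,0,0,0,19,-1,-4,16,0,0,0,19,-1,-4,16]' && python3 -m jog '[0,0,0,0,0,0,40,0,0,0,0,0,0,40,0,0,0,0,0,0,40]' && python3 -m jog '[0,0,0,-25,0,0,40,0,0,0,-60,0,0,40,0,0,0,-90,60,0,40,0,0,0,-90,120,0,40,0,0,0,-90,180,0,40]' && python3 - <<'E'
from fit import *
where(); im=snap('top'); sc=arm.read_camera('scene'); print(shells(im,cal('top')))
a=cv2.resize(im[140:300,200:370],(510,480),interpolation=cv2.INTER_CUBIC); b=cv2.resize(sc[200:320,280:420],(280,240),interpolation=cv2.INTER_CUBIC)
d=cv2.resize(im[180:400,200:560],(280,171)); b=np.vstack([b,d,np.zeros((480-411,280,3),np.uint8)])
cv2.imwrite('pics/z10.png',np.hstack([a,b])[:,:,::-1])
r=arm.regions_of('top','latch')
c=cal('top')
# tongue: bright pixels in its area, z 46 mm; tray end wall edge z 48
sub=(cv2.cvtColor(im,cv2.COLOR_RGB2GRAY)>110); M=np.zeros(sub.shape,np.uint8); M[181:204,250:259]=sub[181:204,250:259]
pts=[]; 
for rr in range(182,203):
    q=np.where(sub[rr,248:259])[0]+248
    if len(q): pts.append((q.mean(),rr))
w=toworld(np.array(pts),.046,c)*1000; k=np.polyfit(w[:,0],w[:,1],1); print('tongue yaw',np.degrees(np.arctan(k[0])),'stand',SYAW,[tuple(np.round(p,1)) for p in pts])
E
```

```text
time_s: 42.3
position: [0.5707, -0.0432, 0.1245]
eef_rot: [2.199, 0.046, -2.202]
contact_force: [0.1, 0.4, 0.2]
grip_width: 0.0235
time_s: 42.68
position: [0.5714, -0.0434, 0.1255]
eef_rot: [2.201, 0.046, -2.2]
contact_force: [-0.3, -0.3, -0.1]
grip_width: 0.0399
time_s: 43.3
position: [0.5793, -0.2249, 0.2168]
eef_rot: [2.202, 0.046, -2.196]
contact_force: [-0.6, -0.4, -0.4]
grip_width: 0.0398
t 43.3 tcp [ 579.3 -224.9  216.8] th -87.6 F [-0.6 -0.4 -0.4] grip 39.8 j6 64.0
[[337.  236.  566.  -43.5 131.3  30.6   1.9]
 [280.  236.  561.7  74.8 108.8  29.2   1.1]
 [309.  237.  562.1  13.4  87.6  27.    0.6]]
tongue yaw 3.0801702144528442 stand 2.4 [(np.float64(254.5), np.float64(182.0)), (np.float64(254.5), np.float64(183.0)), (np.float64(254.5), np.float64(184.0)), (np.float64(254.5), np.float64(185.0)), (np.float64(253.7), np.float64(186.0)), (np.float64(252.5), np.float64(187.0)), (np.float64(253.0), np.float64(188.0)), (np.float64(253.5), np.float64(189.0)), (np.float64(254.5), np.float64(190.0)), (np.float64(255.0), np.float64(191.0)), (np.float64(255.0), np.float64(192.0)), (np.float64(255.0), np.float64(193.0)), (np.float64(254.5), np.float64(194.0)), (np.float64(254.5), np.float64(195.0)), (np.float64(254.5), np.float64(196.0)), (np.float64(254.5), np.float64(197.0)), (np.float64(254.5), np.float64(198.0)), (np.float64(254.5), np.float64(199.0)), (np.float64(254.5), np.float64(200.0)), (np.float64(254.5), np.float64(201.0)), (np.float64(254.5), np.float64(202.0))]
```

View pics/z10.png

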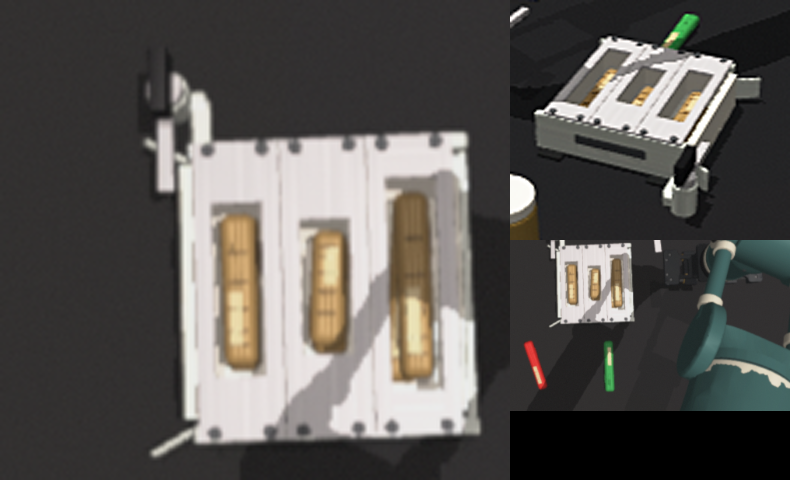

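All six shells are in their bays and none are left on the counter. The scene view shows the latch across the mouth, and the red and green look-alikes are untouched. One last numeric check that the tray is still home, then hand in.

```bash
python3 - <<'E'
from fit import *
c=cal('top'); im=snap('top'); g=cv2.cvtColor(im,cv2.COLOR_RGB2GRAY).astype(int)
a=np.radians(2.4); S=np.array([561.3,13.1]); st=lambda x,y:S+[np.cos(a)*x-np.sin(a)*y,np.sin(a)*x+np.cos(a)*y]
for x in (-70,-40,-10,20,50):
    p=topix([*st(x,97)/1000,.048],c)[0]; r=int(round(p[1])); row=g[r,int(p[0])-8:int(p[0])+9]
    e=np.argmax(row>130)+int(p[0])-8; w=toworld([(e-.5,r)],.048,c)[0,:2]*1000-S
    print(x,'predicted',p.round(1),'edge col',e,'-> stand y',round(-np.sin(a)*w[0]+np.cos(a)*w[1],1))
where()
E
```

```text
-70 predicted [260.7 271.9] edge col 261 -> stand y 97.5
-40 predicted [260.4 256.8] edge col 261 -> stand y 96.9
-10 predicted [260.2 241.9] edge col 260 -> stand y 98.3
20 predicted [259.9 227. ] edge col 260 -> stand y 97.7
50 predicted [259.6 212.2] edge col 260 -> stand y 97.1
t 43.5 tcp [ 578.5 -224.4  215.2] th -87.8 F [ 1.2  1.  -0.5] grip 40.3 j6 64.0
```

```bash
python3 -c "
from cell import arm
print(arm.hand_in())"
```

```text
the job is handed in; nothing more can be done
None
```

I pushed the tray home and turned the latch across its end wall. All six razor shells that were there went through their slots: two short, two middle and two long. I then handed the job in at about 43.5 s of the 208 s allowed.

**Last checks:**
- **Tray:** the end wall measures at stand y ≈ 97.5 mm (97 is home) across its width. While pushing, the force had risen from 16 to 23 N with no further motion.
- **Latch:** the tongue measures 3.1° yaw against the stand's 2.4°. That fit is noisy. The gripper was within 0.3° of square when it released the latch.
- **Shells:** the final top view shows shells inside all three slots and none on the counter. In each bay the second shell lies on or partly over the first, so the lower one is mostly hidden. I saw each first shell in its bay before the second was dropped.
- **Other items:** the red and green look-alikes are where they were. I never went near the caliper or forceps, but I did not measure either afterwards.

**Disagreements:** the top and wrist cameras differed by 2–5 mm. I placed the shells by comparing shell and slot in the wrist view. For the second shell in each bay, the automatic reading of the shell's far end caught the shell below, so I corrected it from the image rows before letting go.

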